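Offcuts lined up by length on the stop board

TASK

Line up the four loose wood offcuts by length on the stop board, longest first, lengthwise toward the fence. Begin in the corner with the longest: push it up snugly so that its far end meets the fence and its long side meets the end stop. Then do the same with the next longest, and so on, each pushed snugly with its end against the fence and its side against the piece before; have each one home before you touch the next, keep them flat on the face they lie on, leave the tape roll, the drive centre and the glue nozzle where they are, and let go of everything.

Things in the scene. Friction and masses are not known exactly. Their poses are not given: they have to be found in the camera images.
- stop_board: Fixed plywood board, 170 mm (its x) by 200 mm (its y), base 12 mm thick. A dark wood fence, 20 mm thick and 30 mm above the base, runs along its whole far (+x) edge; the fence's inner face is at x = +65 mm. Origin at the centre of the base's underside, on the bench; z up. The near (-x) side is open. Place and yaw (up to 17 degrees) vary.
- end_stop: Dark wood bar fixed on the board's base, square to the fence, at y = +80 mm (left) or -80 mm (right) of the board: it varies. 100 mm along x, up to the fence, 20 mm along y, 28 mm high; axes as the board's, origin at the centre of its underside. Its inner face, 70 mm from the board's centre line, and the fence make the corner. The other end is open and flat.
- blank_long: Slim reddish-brown square wood blank, 135 x 20 x 20 mm (length x width x height), the longest in length. Lying flat with its height upward; origin at the centre of its underside, z up, its length along its own y axis. Loose, light, smooth and square-edged; starts on the bench in front of the board.
- blank_short: Square wood blank, medium brown, a little thicker, 120 x 24 x 24 mm (length x width x height), second in length. Lying flat with its height upward; origin at the centre of its underside, z up, its length along its own y axis. Loose, light, smooth and square-edged; starts on the bench in front of the board.
- block_flat: Pale flat wood block, 90 x 45 x 30 mm (length x width x height), third in length. Lying flat with its height upward; origin at the centre of its underside, z up, its length along its own y axis. Loose, light, smooth and square-edged; starts on the bench in front of the board.
- block_stub: Stubby dark wood block, 50 x 40 x 40 mm (length x width x height), the shortest in length. Lying flat with its height upward; origin at the centre of its underside, z up, its length along its own y axis. Loose, light, smooth and square-edged; starts on the bench in front of the board.
- tape_roll: Bystander: roll of masking tape lying flat, 104 mm across, 25 mm high, loose, behind and left of the board. Origin at the centre of its underside.
- drive_centre: Bystander: bare steel lathe drive centre, 27 mm across, 76 mm high, standing loose on its wider head, right of the board. Origin at the centre of its underside.
- glue_nozzle: Bystander: orange cone nozzle, 34 mm across, 59 mm high, standing loose behind the board. Origin at the centre of its underside.
Things that resemble listed ones, but are neither listed nor needed, are in the scene too. What is shaped like the block_stub but purple or red is not meant.

How it is judged:
By the outcome, as a careful person would: the job done as asked, in the order asked, and still so for the second after the job is handed in, with the robot touching nothing.
It also fails if it takes over 131 s, if anything falls off the work surface, if the arm or the gripper's body presses on something with over 40 N, if the wrist force passes 120 N, or if a joint passes its speed limit or range.

ROBOT

A 6-joint arm with a two-finger parallel gripper is mounted at the origin on a cart in front of the work surface, level with it; the furniture and walls round the work are solid. World frame = base frame: x ahead of the robot, y to its left, z up, the work surface at z = 0. Lengths are in m, angles in rad, forces in N, time in s.
With the tool pointing down it reaches from about 0.225 to 0.875 m from the base axis. Payload 3.4 kg.
Tool frame: the origin (TCP) lies between the finger pads; the fingertips stand 14 mm ahead of it and the grasp point (between the pads) lies 5 mm behind it; z points along the fingers, y is the direction in which the jaws open and shut (so a half turn about z gives the same grasp; the last joint's range is limited). The gripper opens to 85 mm and grips with 20 to 120 N. Pads are 22 mm wide; open, the fingers measure 114 mm over their backs; the gripper's body (76 mm by 85 mm) begins 54 mm behind the grasp point. The pads swing forward as they close: fully open they stand 13 mm farther back than shut.
Start: joints at [-1.436, 0.276, 1.505, -0, 1.361, -0.121], TCP at [0.145, -0.556, 0.245] pointing down, gripper open.
Joint ranges: [-2.89, 2.89], [-0.75, 2.08], [0.22, 2.7], [-1.18, 4.32], [0.11, 2.71], [-2.7, 2.7]. Speed limits (rad/s): [2.57, 2.57, 3.14, 3.14, 3.14, 3.14].

INTERFACE

Orientations are given as a unit quaternion [w, x, y, z].
In Python, from rig import manip, get_image, job gives the robot as it stands. The module is installed in compiled form; this text tells all that it offers.
- The arm moves only by the tool step_arm, never from a script. Its argument "moves" is one flat list of numbers, 5 for each row, row after row: the shift along the tool's x, y, z as a fraction of full scale, then the turn about the tool's z as a fraction of full scale, then the gripper's target within -1 to 1 (shut at 1, half-way at 0, fully open at -1). In form: [dx, dy, dz, twist, hand, dx, dy, dz, twist, hand, ...]. A call has 1 to 5 rows; each row is the pose to reach, as a shift and turn from the pose commanded when the call began, along the tool's axes at that moment, turning the shorter way round; what a row does not reach only later rows make up. Full scale, the value 1, is 500 mm for a shift and pi rad for a turn. A row lasts 1/10 s, in which the tool goes at most 50 mm and 8.59 degrees, less where a joint would pass 70% of its speed; a pose out of reach is approached as far as the arm can. A call with a number of a shift or a turn outside -1 to 1 is refused whole. A call with a gripper value outside its range is refused whole. The fingers move at their own pace and stop on an object; "force" is the grip in N (left out, the last holds). Time passes only in rows, so rows that repeat a pose let the fingers close. It gives the time, the measured TCP pose, the force and the opening at its end, in the units of the state.
- manip.get_state(): the state, without advancing time (a new reading comes with each control period).
- get_image(name): name is "scene" or "top" or "wrist"; returns a dict with "frame" (400x640x3 uint8, blue, green, red), "fx", "fy", "cx", "cy" (pixels), "rvec" (rotation vector, rad) and "tvec" (3), from world to camera coordinates, as OpenCV has them; the wrist camera has in their place "T_tool_cam" (4x4, takes a point from camera to tool coordinates, whose origin is the TCP and whose axes are the flange's). Camera axes: x right, y down, z forward; pixel columns grow to the right and rows downward; lengths in m; the calibration is good to about 2 mm. A picture is of the moment at which its call begins: read the wrist's pose just before it. There is no depth.
- job.sign_off(): hands the job in, once; it reports no verdict.
The state is a dict: "clock": time; "qpos": joint angles; "qd": joint speeds; "effort": joint torques, N m; "position": TCP position; "ee_rot": TCP orientation; "contact_force": force on the tool from outside, world axes, zero at the start; "moment": the same for the moment, N m; "width": finger opening in m.
Only numpy, scipy, OpenCV 4.12 (cv2) and the standard library are available. Lean on these libraries where they do the work, as an engineer would, in place of code of your own. Each camera call takes 0.05 s, during which the arm holds its last target. There are 200 camera calls.

## Working session

There is one attempt and no reset: what is moved stays moved. The work goes in short steps, Python scripts to look and compute and a tool call to move; the robot and the scene stay as the last step left them, time stands still between calls to the robot, and variables do not carry over. Pictures are saved under pics/ and viewed, about 12 in all and at most 16, crops included, and the job is handed in when it is done.

Besides the shell and the picture viewer there is one more tool, called after ">>>" as name(argument=value, ...) on one line, values as JSON. step_arm: Moves the arm, as the interface text tells. Its arguments: {"type":"object","properties":{"moves":{"type":"array","items":{"type":"number","minimum":-1,"maximum":1}},"force":{"type":"number"}},"required":["moves"]}

```bash
mkdir -p pics; ls
cat > h.py <<'E'
import numpy as np, cv2
from rig import manip, get_image, job
from scipy.spatial.transform import Rotation as R
def save(name,fn):
    d=get_image(name); cv2.imwrite('pics/'+fn+'.png',d['frame']); np.savez('pics/'+fn+'.npz',**d); return d
def load(fn): return dict(np.load('pics/'+fn+'.npz'))
def ray(d,px,z):
    px=np.atleast_2d(np.array(px,float)); Rm=cv2.Rodrigues(d['rvec'])[0]; t=np.ravel(d['tvec'])
    C=-Rm.T@t
    v=np.c_[(px[:,0]-d['cx'])/d['fx'],(px[:,1]-d['cy'])/d['fy'],np.ones(len(px))]@Rm
    return C+v*((z-C[2])/v[:,2])[:,None]
def proj(d,P):
    return cv2.projectPoints(np.atleast_2d(np.array(P,float)),d['rvec'],d['tvec'],np.array([[d['fx'],0,d['cx']],[0,d['fy'],d['cy']],[0,0,1.]]),None)[0][:,0]
E
python3 - <<'E'
from h import *
s=manip.get_state(); print(s)
for n in('top','scene'):
    d=save(n,n+'0'); Rm=cv2.Rodrigues(d['rvec'])[0]; print(n,d['fx'],-Rm.T@np.ravel(d['tvec']))
E
```

```text
pics
{'clock': 0.0, 'qpos': array([-1.43598062e+00,  2.76590059e-01,  1.50615323e+00,  6.80744175e-06,
        1.36066755e+00, -1.21001085e-01]), 'qd': array([-0.00040835,  0.00021372, -0.00078108,  0.00081339,  0.0019332 ,
        0.00081836]), 'effort': array([ 1.16350442e-03, -4.16764462e+01, -2.45805699e+01, -1.41370248e-05,
        1.09811506e-02, -2.60997538e-06]), 'position': array([ 0.14542401, -0.55578746,  0.24443448]), 'ee_rot': array([-9.09096999e-04,  9.91830549e-01,  1.27559148e-01, -2.95123203e-06]), 'contact_force': array([0.23866055, 0.11400076, 0.00236322]), 'moment': array([ 0.005994  ,  0.0523644 , -0.04682105]), 'width': 0.08526246619584964}
top 454.9006498463093 [ 0.04053999 -0.14757296  1.560839  ]
scene 396.8981018892147 [-0.10726213  0.7849595   0.56157749]
```

View pics/top0.png

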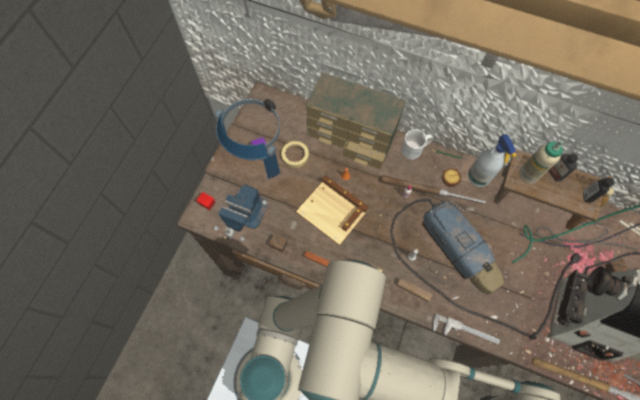

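View pics/scene0.png

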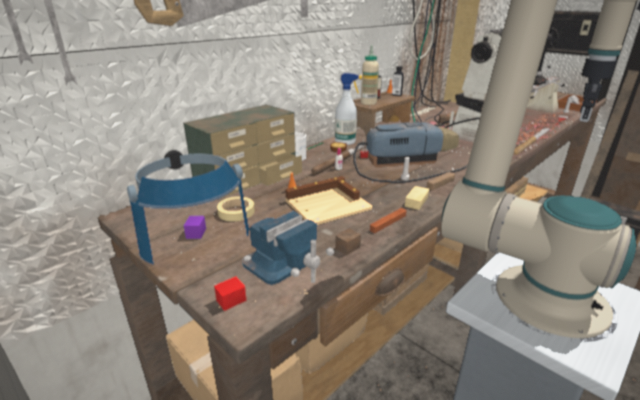

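Top: stop board at (332,212), stub candidates are the brown one at (278,242), red (205,200) and purple (257,143). The long blank is at (317,258) and the short blank at (415,290); the arm hides the pale block. The scene view shows the pale block at (417,198).

Run:
```python
from h import *
t=load('top0'); s=load('scene0')
print(ray(t,[[278,242],[317,258],[415,290],[332,212],[205,200],[297,208],[343,243],[367,211],[325,181]],0.02).round(3))
print('scene stub,long,pale,short',ray(s,[[348,242],[388,220],[417,198],[440,180]],0.02).round(3))
w=save('wrist','wrist0'); print(w['fx'],w['T_tool_cam'].round(3))
x=cv2.resize(t['frame'][160:320,200:460],None,fx=3,fy=3,interpolation=cv2.INTER_CUBIC); cv2.imwrite('pics/topc.png',x)
```

```text
[[ 0.426  0.161  0.02 ]
 [ 0.424  0.012  0.02 ]
 [ 0.448 -0.339  0.02 ]
 [ 0.604  0.027  0.02 ]
 [ 0.47   0.474  0.02 ]
 [ 0.57   0.15   0.02 ]
 [ 0.51  -0.052  0.02 ]
 [ 0.656 -0.089  0.02 ]
 [ 0.708  0.097  0.02 ]]
scene stub,long,pale,short [[ 0.418  0.16   0.02 ]
 [ 0.411  0.004  0.02 ]
 [ 0.426 -0.162  0.02 ]
 [ 0.443 -0.325  0.02 ]]
315.60209951637944 [[ 0.    -0.952 -0.305  0.078]
 [ 1.     0.     0.     0.001]
 [-0.    -0.305  0.952 -0.128]
 [ 0.     0.     0.     1.   ]]
```

View pics/topc.png

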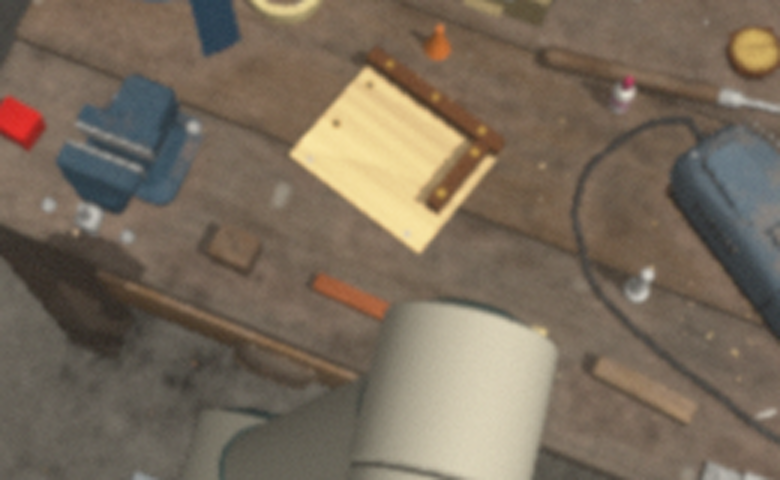

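```bash
cat >> h.py <<'E'
def pose():
    s=manip.get_state(); q=s['ee_rot']; M=R.from_quat(np.r_[q[1:],q[0]]).as_matrix()
    return s,s['position'],M
def go(p,yaw=None):
    "print dx dy dz twist (fractions) from the current pose to world p, tool-x yaw in deg"
    s,c,M=pose(); y0=np.degrees(np.arctan2(M[1,0],M[0,0]))
    d=M.T@(np.array(p)-c)/0.5
    tw=0 if yaw is None else -((yaw-y0+180)%360-180)/180
    print('t %.1f at'%s['clock'],c.round(4),'yaw %.2f'%y0,'w %.4f'%s['width'],'F',s['contact_force'].round(1),'-> ',d.round(4),'tw %.4f'%tw)
def wsave(fn):
    s,c,M=pose(); d=get_image('wrist'); T=np.eye(4); T[:3,:3]=M; T[:3,3]=c
    W=np.linalg.inv(T@d['T_tool_cam']); d['rvec']=cv2.Rodrigues(W[:3,:3])[0]; d['tvec']=W[:3,3]
    cv2.imwrite('pics/'+fn+'.png',d['frame']); np.savez('pics/'+fn+'.npz',**d); return d
E
python3 -c "
from h import *
go((.40,-.08,.42),90)"
```

```text
t 0.1 at [ 0.1454 -0.5559  0.2446] yaw 14.65 w 0.0855 F [0.1 0.4 0.4] ->  [ 0.7334 -0.7926 -0.3495] tw -0.4186
```

>>> step_arm(moves=[0.3, -0.33, -0.145, -0.17, -1, 0.3, -0.33, -0.145, -0.17, -1, 0.3, -0.33, -0.145, -0.17, -1, 0.3, -0.33, -0.145, -0.17, -1, 0.3, -0.33, -0.145, -0.17, -1])

```text
clock: 0.65
position: [0.2496, -0.356, 0.3187]
ee_rot: [0.0, 0.923, 0.386, 0.0]
contact_force: [0.0, -0.4, -0.1]
width: 0.0854
```

```bash
python3 -c "
from h import *
go((.40,-.08,.42),90)"
```

```text
t 0.7 at [ 0.2496 -0.356   0.3187] yaw 45.38 w 0.0854 F [ 0.  -0.4 -0.1] ->  [ 0.6043 -0.1735 -0.2022] tw -0.2479
```

>>> step_arm(moves=[0.6, -0.17, -0.2, -0.25, -1, 0.6, -0.17, -0.2, -0.25, -1, 0.6, -0.17, -0.2, -0.25, -1, 0.6, -0.17, -0.2, -0.25, -1, 0.6, -0.17, -0.2, -0.25, -1])

```text
clock: 1.15
position: [0.3643, -0.1485, 0.3948]
ee_rot: [0.0, 0.716, 0.698, 0.0]
contact_force: [1.2, -1.2, -1.0]
width: 0.0858
```

>>> step_arm(moves=[0.14, 0, -0.05, 0, -1, 0.14, 0, -0.05, 0, -1, 0.14, 0, -0.05, 0, -1, 0.14, 0, -0.05, 0, -1])

```text
clock: 1.55
position: [0.366, -0.0804, 0.419]
ee_rot: [0.0, 0.717, 0.697, -0.0]
contact_force: [0.4, -0.3, 0.2]
width: 0.0856
```

```bash
python3 -c "
from h import *
go((.40,-.08,.42),90); wsave('w1')"
```

```text
t 1.6 at [ 0.366  -0.0804  0.419 ] yaw 88.31 w 0.0856 F [ 0.4 -0.3  0.2] ->  [ 0.0028  0.0679 -0.0021] tw -0.0094
```

View pics/w1.png

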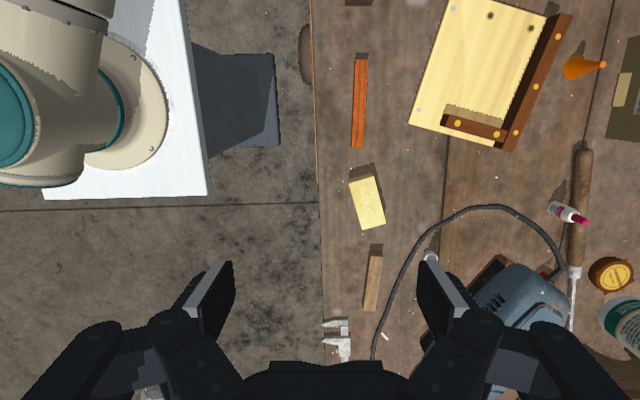

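Wrist view: long blank at (359,101), pale flat at (367,201), short blank at (373,277), stub at the top edge (358,2), and board with the end stop on the -y side. The drive centre is near (430,257).

```bash
cat >> h.py <<'E'
def seg(d,c,box,h,tol=28,show=None):
    "mask around pixel c by Lab distance; top-face min rect at height h -> centre, length, width, yaw of length"
    L=cv2.cvtColor(d['frame'],cv2.COLOR_BGR2LAB).astype(float); u,v=c
    ref=np.median(L[v-2:v+3,u-2:u+3].reshape(-1,3),axis=0)
    m=(np.linalg.norm(L-ref,axis=2)<tol).astype(np.uint8)
    k=np.zeros_like(m); x0,y0,x1,y1=box; k[y0:y1,x0:x1]=1; m&=k
    m=cv2.morphologyEx(m,cv2.MORPH_OPEN,np.ones((3,3)))
    n,l=cv2.connectedComponents(m); m=(l==l[v,u]).astype(np.uint8)
    cs=max(cv2.findContours(m,cv2.RETR_EXTERNAL,cv2.CHAIN_APPROX_NONE)[0],key=cv2.contourArea)[:,0]
    P=ray(d,cs,h)[:,:2]*1000
    (cx,cy),(a,b),t=cv2.minAreaRect(P.astype(np.float32))
    if a<b: a,b,t=b,a,t+90
    return np.array([cx,cy]).round(1),round(a,1),round(b,1),round(t%180,1)
E
python3 - <<'E'
from h import *
d=load('w1')
print('long',seg(d,(359,101),(340,40,380,160),.02))
print('pale',seg(d,(367,203),(340,160,400,240),.03))
print('short',seg(d,(374,277),(355,240,390,320),.024))
# board corners: far-left?, near-right base corner, etc
print('board base',ray(d,[[409,124],[440,0],[493,146]],.012).round(4))
print('fence top right end, inner corner, endstop near',ray(d,[[571,15],[556,11]],.042).round(4))
print('dc',ray(d,[[430,257]],.03).round(3),'nozzle',ray(d,[[600,66]],.05).round(3))
x=cv2.resize(d['frame'][0:170,340:600],None,fx=3,fy=3,interpolation=cv2.INTER_CUBIC); cv2.imwrite('pics/w1c.png',x)
E
```

```text
long (array([422.6, -11.7]), 132.9, 19.4, 87.3)
pale (array([ 436.5, -174.1]), 88.6, 43.5, 105.0)
short (array([ 449.1, -343.9]), 131.5, 30.6, 88.4)
board base [[ 0.5058 -0.0439  0.012 ]
 [ 0.5423  0.1333  0.012 ]
 [ 0.6492 -0.0842  0.012 ]]
fence top right end, inner corner, endstop near [[0.719  0.1018 0.042 ]
 [0.6969 0.1074 0.042 ]]
dc [[ 0.552 -0.28   0.03 ]] nozzle [[0.769 0.033 0.05 ]]
```

View pics/w1c.png

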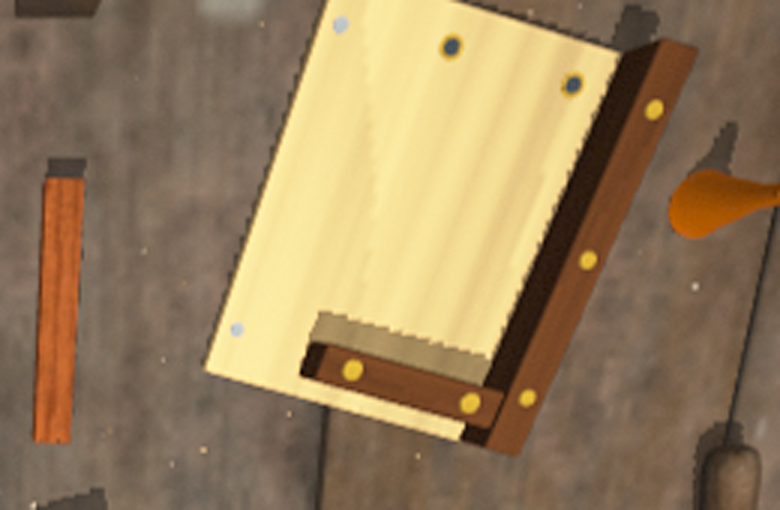

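Run:
```python
from h import *
d=load('w1')
f=lambda c:[340+c[0]/3,c[1]/3]
o=ray(d,[f((697,48)),f((518,455)),f((662,39))],.042); print('fence',o.round(4),np.linalg.norm(o[0]-o[1]))
e=ray(d,[f((322,345)),f((503,388)),f((303,373)),f((497,428))],.040); print('stop',e.round(4))
b=ray(d,[f((205,370)),f((328,2)),f((460,440))],.012);print('base',b.round(4))
for p,q in((o[0],o[1]),(b[1],b[0])):
    print('yaw',np.degrees(np.arctan2(*(p-q)[[1,0]]))-90)
for p,q in((e[1],e[0]),(e[3],e[2]),(b[2],b[0])):
    print('yaw',np.degrees(np.arctan2(*(p-q)[[1,0]])))
go((.4226,-.0117,.15),87.3)
```

```text
fence [[ 0.7212  0.1005  0.042 ]
 [ 0.6661 -0.0896  0.042 ]
 [ 0.7039  0.1047  0.042 ]] 0.19789902932184641
stop [[ 0.5573 -0.0298  0.04  ]
 [ 0.6541 -0.0544  0.04  ]
 [ 0.5486 -0.0437  0.04  ]
 [ 0.654  -0.0752  0.04  ]]
base [[ 0.5046 -0.0427  0.012 ]
 [ 0.5561  0.132   0.012 ]
 [ 0.6499 -0.0853  0.012 ]]
yaw -16.157048765046724
yaw -16.421352855457158
yaw -14.263288871350023
yaw -16.669053076117766
yaw -16.331946297786192
t 1.6 at [ 0.366  -0.0809  0.4186] yaw 88.22 w 0.0852 F [-0.1 -0.7 -0.4] ->  [0.1422 0.1094 0.537 ] tw 0.0051
```

>>> step_arm(moves=[0.142, 0.109, 0.5, 0.005, -1, 0.142, 0.109, 0.5, 0.005, -1, 0.142, 0.109, 0.5, 0.005, -1, 0.142, 0.109, 0.5, 0.005, -1, 0.142, 0.109, 0.5, 0.005, -1])

```text
clock: 2.1
position: [0.4193, -0.0162, 0.1813]
ee_rot: [0.0, 0.724, 0.689, -0.0]
contact_force: [0.5, -0.5, -0.3]
width: 0.0852
```

>>> step_arm(moves=[0.01, 0, 0.04, 0, -0.3, 0.01, 0, 0.04, 0, -0.3, 0.01, 0, 0.04, 0, -0.3])

```text
clock: 2.4
position: [0.4199, -0.0114, 0.1636]
ee_rot: [-0.0, 0.724, 0.69, -0.001]
contact_force: [0.7, -0.7, -0.3]
width: 0.0554
```

```bash
python3 -c "
from h import *
d=wsave('w2')
go((.4226,-.0117,.02),87.3)
print(proj(d,[[.4226,-.0117,.02]]))
u,v=proj(d,[[.4226,-.0117,.02]])[0].astype(int)
print(seg(d,(u,v),(u-120,0,u+120,v+120),.02,tol=35))
cv2.imwrite('pics/w2.png',d['frame'])
"
```

```text
t 2.5 at [ 0.4207 -0.0114  0.1646] yaw 87.24 w 0.0555 F [-0.7 -1.6  0.1] ->  [-1.000e-04  3.400e-03  2.892e-01] tw -0.0003
[[328.34648083 192.04856872]]
(array([422.4, -11.4]), 134.2, 19.6, 87.3)
```

View pics/w2.png

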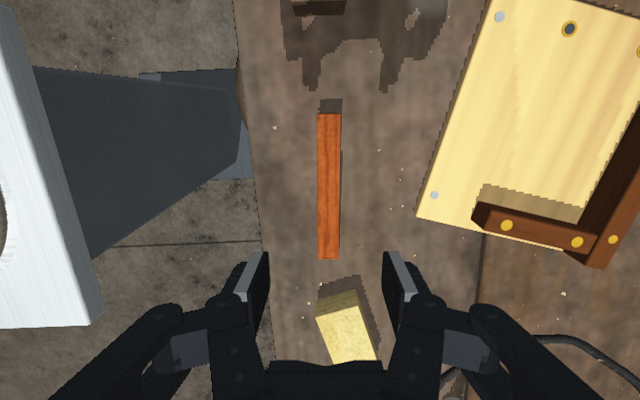

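>>> step_arm(moves=[0, 0.003, 0.1, 0, -0.3, 0, 0.003, 0.2, 0, -0.3, 0, 0.003, 0.26, 0, -0.3, 0, 0.003, 0.284, 0, -0.3, 0, 0.003, 0.284, 0, -0.3])

```text
clock: 2.95
position: [0.4216, -0.0111, 0.0215]
ee_rot: [-0.0, 0.724, 0.69, -0.0]
contact_force: [0.2, -0.0, 0.5]
width: 0.0556
```

>>> step_arm(force=40, moves=[0, 0, 0, 0, 1, 0, 0, 0, 0, 1, 0, 0, 0, 0, 1, 0, 0, 0, 0, 1, 0, 0, 0, 0, 1])

```text
clock: 3.45
position: [0.4229, -0.0108, 0.0234]
ee_rot: [0.002, 0.723, 0.691, 0.001]
contact_force: [0.4, -1.0, 5.6]
width: 0.0188
```

>>> step_arm(moves=[0, 0, -0.1, 0, 1, 0, 0, -0.2, 0, 1, 0, 0, -0.2, 0, 1])

```text
clock: 3.75
position: [0.4263, -0.0111, 0.1282]
ee_rot: [0.006, 0.723, 0.69, 0.004]
contact_force: [0.4, -1.0, -1.1]
width: 0.0186
```

Run:
```python
from h import *
c=np.array([.6125,.0292]);ex=np.array([.9603,-.279]);ey=np.array([.279,.9603])
p=c+ex*(-.030)+ey*(-.025)
print(p); go((*p,.13),163.8)
```

```text
[0.576716  0.0135625]
t 3.8 at [ 0.4263 -0.0111  0.1282] yaw 87.34 w 0.0186 F [ 0.4 -1.  -1.1] ->  [0.0633 0.2983 0.0008] tw -0.4248
```

>>> step_arm(moves=[0.063, 0.298, 0, -0.425, 1, 0.063, 0.298, 0, -0.425, 1, 0.063, 0.298, 0, -0.425, 1, 0.063, 0.298, 0, -0.425, 1, 0.063, 0.298, 0, -0.425, 1])

```text
clock: 4.25
position: [0.5731, 0.0146, 0.1213]
ee_rot: [0.0, 0.417, 0.909, -0.0]
contact_force: [-1.3, -0.6, -0.7]
width: 0.0188
```

Run:
```python
from h import *
go((.5767,.0136,.13),163.8)
```

```text
t 4.2 at [0.5731 0.0146 0.1213] yaw 130.70 w 0.0188 F [-1.3 -0.6 -0.7] ->  [-0.0062  0.0042 -0.0175] tw -0.1839
```

>>> step_arm(moves=[-0.006, 0.004, -0.12, -0.184, 1, -0.006, 0.004, -0.12, -0.184, 1, -0.006, 0.004, -0.12, -0.184, 1, -0.006, 0.004, -0.12, -0.184, 1, -0.006, 0.004, -0.12, -0.184, 1])

```text
clock: 4.75
position: [0.5746, 0.0133, 0.1819]
ee_rot: [0.0, 0.144, 0.99, -0.0]
contact_force: [0.2, 0.9, -0.3]
width: 0.0185
```

>>> step_arm(moves=[0, 0, 0, 0, 1, 0, 0, 0, 0, 1])

```text
clock: 4.95
position: [0.5748, 0.0133, 0.1816]
ee_rot: [-0.0, 0.145, 0.989, -0.0]
contact_force: [-1.4, 0.1, -0.2]
width: 0.0191
```

Run:
```python
from h import *
go((.5767,.0136,.13),163.8); d=wsave('w3')
```

```text
t 5.0 at [0.5748 0.0133 0.1816] yaw 163.32 w 0.0191 F [-1.4  0.1 -0.2] ->  [-0.0035  0.0017  0.1032] tw -0.0027
```

View pics/w3.png

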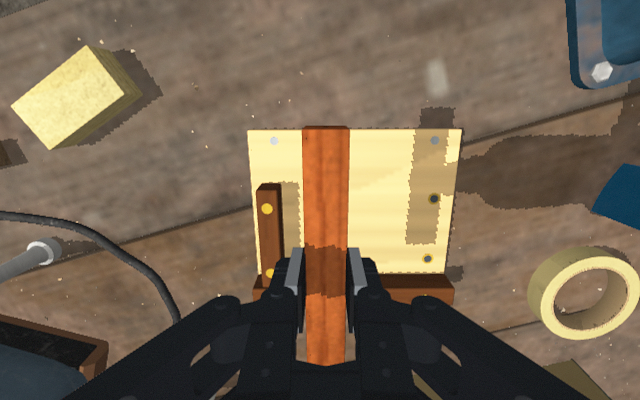

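Run:
```python
from h import *
d=load('w3')
b=ray(d,[[248,130],[463,129],[446,273]],.012); print('base',b.round(4), np.linalg.norm(b[0]-b[1]))
print('yaw',np.degrees(np.arctan2(*(b[1]-b[0])[[1,0]]))-90, np.degrees(np.arctan2(*(b[2]-b[1])[[1,0]])))
y=np.radians(-16.3);ex=np.array([np.cos(y),np.sin(y)]);ey=np.array([-ex[1],ex[0]])
for p,o in((b[0],(-.085,-.1)),(b[1],(-.085,.1)),(b[2],(.065,.1))): print('c',p[:2]-ex*o[0]-ey*o[1])
s=ray(d,[[281,183],[257,186]],.040);print('stop near', [( (q[:2]-[.6125,.0292])@ex, (q[:2]-[.6125,.0292])@ey) for q in s])
# pixel profile rows for piece edges
z=.17+.02
pc=ray(d,[[303,132],[349,132],[306,240],[345,240]],.185);print('piece',pc.round(4),np.degrees(np.arctan2(*(pc[2]-pc[0])[[1,0]])),np.degrees(np.arctan2(*(pc[3]-pc[1])[[1,0]])))
```

```text
base [[ 0.5041 -0.0405  0.012 ]
 [ 0.5601  0.1496  0.012 ]
 [ 0.7048  0.1084  0.012 ]] 0.19827220003591958
yaw -16.416844092805903 -15.913844936389383
c [0.61371994 0.03158134]
c [0.61362297 0.02980911]
c [0.61432268 0.03066084]
stop near [(np.float64(-0.041091237216828176), np.float64(-0.06534589260964119)), (np.float64(-0.03850310094364145), np.float64(-0.08666861129047057))]
piece [[0.5082 0.0236 0.185 ]
 [0.5133 0.0406 0.185 ]
 [0.552  0.0108 0.185 ]
 [0.5569 0.0269 0.185 ]] -16.294546225348128 -17.516748535846734
```

```bash
cat >> h.py <<'E'
BC=np.array([.6135,.0303]); BY=-16.3
def b2w(x,y):
    a=np.radians(BY); ex=np.array([np.cos(a),np.sin(a)]); return BC+x/1000*ex+y/1000*np.array([-ex[1],ex[0]])
def w2b(p):
    a=np.radians(BY); q=(np.array(p)[:2]-BC)*1000; return np.array([q[0]*np.cos(a)+q[1]*np.sin(a),-q[0]*np.sin(a)+q[1]*np.cos(a)])
def gb(x,y,z,yaw=None):
    "go to board coords (mm), world z (m)"
    print('board now',w2b(manip.get_state()['position']).round(1),end=' '); go((*b2w(x,y),z),180+BY if yaw is None else yaw)
E
python3 - <<'E'
from h import *
gb(-6,-32,.08); gb(-6,-32,.037)
# where piece end is rel. to tool (image row of near end top edge 128->135mm)
E
```

```text
board now [-32.3 -27.2] t 5.0 at [0.5748 0.0133 0.1816] yaw 163.34 w 0.0189 F [-0.6  0.5 -1.1] ->  [-0.0528 -0.0093  0.2032] tw -0.0020
board now [-32.3 -27.2] t 5.0 at [0.5748 0.0133 0.1816] yaw 163.34 w 0.0189 F [-0.6  0.5 -1.1] ->  [-0.0528 -0.0093  0.2892] tw -0.0020
```

>>> step_arm(moves=[-0.051, -0.009, 0.1, -0.002, 1, -0.051, -0.009, 0.2, -0.002, 1, -0.051, -0.009, 0.26, -0.002, 1, -0.051, -0.009, 0.284, -0.002, 1, -0.051, -0.009, 0.284, -0.002, 1])

```text
clock: 5.5
position: [0.5973, 0.0018, 0.0385]
ee_rot: [-0.002, 0.141, 0.99, -0.0]
contact_force: [0.4, 0.4, -0.3]
width: 0.0187
```

>>> step_arm(moves=[0, 0, 0, 0, 1])

```text
clock: 5.6
position: [0.5996, 0.0016, 0.0412]
ee_rot: [0.001, 0.141, 0.99, 0.0]
contact_force: [0.3, -0.8, -0.6]
width: 0.0189
```

Run:
```python
from h import *
gb(-7,-32,.036)
```

```text
board now [ -5.3 -31.5] t 5.6 at [0.5996 0.0016 0.0412] yaw 163.76 w 0.0189 F [ 0.3 -0.8 -0.6] ->  [ 0.0034 -0.0011  0.0104] tw 0.0004
```

>>> step_arm(moves=[0.003, 0, 0.008, 0, 1, 0.003, 0, 0.008, 0, 1])

```text
clock: 5.8
position: [0.5972, 0.0021, 0.037]
ee_rot: [0.001, 0.141, 0.99, 0.0]
contact_force: [-0.3, -0.5, -0.5]
width: 0.0186
```

>>> step_arm(moves=[0, 0, 0.001, 0, 1, 0, 0, 0.001, 0, 1])

```text
clock: 6.0
position: [0.597, 0.0021, 0.0359]
ee_rot: [0.001, 0.141, 0.99, -0.0]
contact_force: [-0.3, -0.2, -0.6]
width: 0.0188
```

Run:
```python
from h import *
gb(-7,-32,.036)
```

```text
board now [ -7.9 -31.7] t 6.0 at [0.597  0.0021 0.0359] yaw 163.78 w 0.0188 F [-0.3 -0.2 -0.6] ->  [-0.0018 -0.0006 -0.0002] tw 0.0005
```

>>> step_arm(moves=[0, 0, 0, 0, 0.15, 0, 0, 0, 0, 0.15, 0, 0, 0, 0, 0.15])

```text
clock: 6.3
position: [0.5969, 0.002, 0.0354]
ee_rot: [0.0, 0.141, 0.99, -0.0]
contact_force: [0.3, 0.3, -0.3]
width: 0.0369
```

>>> step_arm(moves=[0, 0, -0.08, 0, 0.15, 0, 0, -0.13, 0, 0.15, 0, 0.084, -0.13, 0, 1, 0, 0.084, -0.13, 0, 1, 0, 0.084, -0.13, 0, 1])

```text
clock: 6.8
position: [0.6083, 0.043, 0.1002]
ee_rot: [-0.0, 0.14, 0.99, -0.0]
contact_force: [-0.5, -0.3, 0.3]
width: 0.0001
```

>>> step_arm(moves=[0, 0, 0.08, 0, 1, 0, 0, 0.12, 0, 1, 0, 0, 0.136, 0, 1, 0, 0, 0.136, 0, 1])

```text
clock: 7.2
position: [0.6073, 0.0418, 0.0308]
ee_rot: [-0.002, 0.141, 0.99, -0.0]
contact_force: [-1.0, -0.4, 0.1]
width: -0.0
```

Run:
```python
from h import *
gb(-6,-34,.031)
d=wsave('w4')
```

```text
board now [-9.2  9.3] t 7.2 at [0.6073 0.0418 0.0308] yaw 163.75 w -0.0000 F [-1.  -0.4  0.1] ->  [-0.0064 -0.0865 -0.0004] tw 0.0003
```

View pics/w4.png

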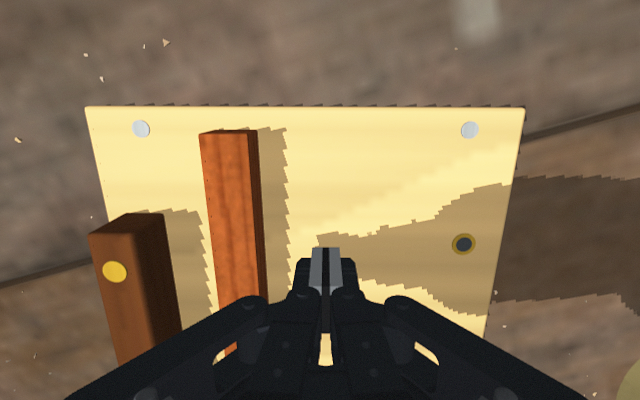

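>>> step_arm(moves=[-0.005, -0.02, 0, 0, 1, -0.005, -0.035, 0, 0, 1, -0.005, -0.05, 0, 0, 1, -0.005, -0.062, 0, 0, 1, -0.005, -0.068, 0, 0, 1])

```text
clock: 7.75
position: [0.6013, 0.0082, 0.0327]
ee_rot: [0.0, 0.142, 0.99, -0.0]
contact_force: [0.5, 0.0, -0.7]
width: -0.0
```

>>> step_arm(moves=[0, -0.003, 0, 0, 1, 0, -0.006, 0, 0, 1, 0, -0.009, 0, 0, 1, 0, -0.012, 0, 0, 1])

```text
clock: 8.15
position: [0.5997, 0.0034, 0.0322]
ee_rot: [-0.0, 0.141, 0.99, -0.0]
contact_force: [0.7, 0.9, 1.0]
width: 0.0003
```

```bash
cat >> h.py <<'E'
def prof(d,z,a,b,n=60):
    "brightness profile along board line a->b (mm)"
    P=np.array([np.r_[b2w(*(np.array(a)+(np.array(b)-a)*t)),z] for t in np.linspace(0,1,n)]); return proj(d,P)
E
python3 - <<'E'
from h import *
gb(-6,-34,.031); d=wsave('w5')
E
```

```text
board now [ -5.7 -29.7] t 8.2 at [0.5997 0.0034 0.0322] yaw 163.80 w 0.0003 F [0.7 0.9 1. ] ->  [ 0.0006 -0.0086  0.0024] tw 0.0005
```

View pics/w5.png

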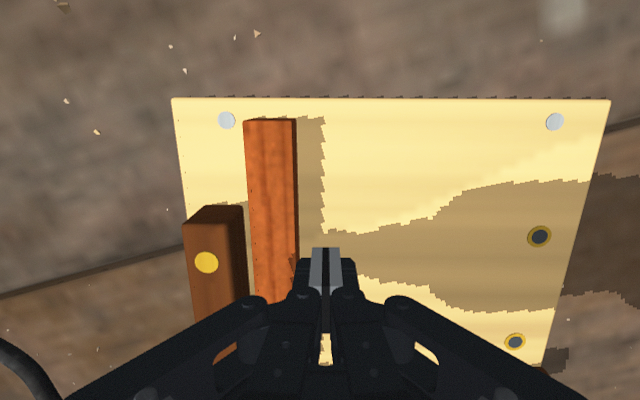

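>>> step_arm(moves=[0, -0.003, 0, 0, 1, 0, -0.005, 0, 0, 1, 0, -0.007, 0, 0, 1, 0, -0.009, 0, 0, 1, 0, -0.009, 0, 0, 1])

```text
clock: 8.7
position: [0.5983, -0.0012, 0.0322]
ee_rot: [-0.0, 0.141, 0.99, -0.0]
contact_force: [0.2, -1.1, 0.0]
width: 0.0
```

>>> step_arm(moves=[0, -0.002, 0, 0, 1, 0, -0.004, 0, 0, 1, 0, -0.004, 0, 0, 1])

```text
clock: 9.0
position: [0.5978, -0.0031, 0.0323]
ee_rot: [0.0, 0.141, 0.99, -0.0]
contact_force: [0.5, -0.1, -0.3]
width: 0.0
```

>>> step_arm(moves=[0, -0.002, 0, 0, 1, 0, -0.004, 0, 0, 1, 0, -0.004, 0, 0, 1])

```text
clock: 9.3
position: [0.5977, -0.0036, 0.0323]
ee_rot: [0.0, 0.142, 0.99, 0.001]
contact_force: [0.8, 5.3, 0.0]
width: -0.0001
```

>>> step_arm(moves=[0, -0.002, 0, 0, 1, 0, -0.004, 0, 0, 1, 0, -0.004, 0, 0, 1])

```text
clock: 9.6
position: [0.5977, -0.0038, 0.0325]
ee_rot: [0.001, 0.142, 0.99, 0.003]
contact_force: [1.6, 10.3, -0.6]
width: -0.0003
```

Run:
```python
from h import *
gb(-6,-34,.031)
```

```text
board now [ -5.6 -37.2] t 9.6 at [ 0.5977 -0.0038  0.0325] yaw 163.65 w -0.0003 F [ 1.6 10.3 -0.6] ->  [0.0008 0.0063 0.003 ] tw -0.0003
```

>>> step_arm(moves=[0, 0.03, 0, 0, 1, 0, 0.03, -0.08, 0, 1, 0, 0.03, -0.12, 0, 1, 0.09, -0.01, -0.12, 0, 1, 0.185, -0.04, -0.12, 0, 1])

```text
clock: 10.1
position: [0.5031, -0.0008, 0.093]
ee_rot: [0.002, 0.141, 0.99, -0.001]
contact_force: [-0.3, 0.1, -0.5]
width: 0.0002
```

>>> step_arm(moves=[0, 0, 0, 0, 1, 0, 0, 0, 0, 1])

```text
clock: 10.3
position: [0.501, -0.0, 0.0924]
ee_rot: [-0.0, 0.141, 0.99, -0.0]
contact_force: [0.5, 0.0, -0.2]
width: -0.0001
```

Run:
```python
from h import *
gb(-100,-60,.031)
```

```text
board now [-99.5 -60.7] t 10.3 at [ 0.501  -0.      0.0924] yaw 163.80 w -0.0001 F [ 0.5  0.  -0.2] ->  [0.001  0.0015 0.1228] tw 0.0005
```

>>> step_arm(moves=[0, 0.001, 0.08, 0, 1, 0, 0.001, 0.122, 0, 1, 0, 0.001, 0.122, 0, 1, -0.015, 0.001, 0.122, 0, 1, -0.026, 0.001, 0.122, 0, 1])

```text
clock: 10.8
position: [0.5178, -0.0037, 0.0325]
ee_rot: [0.002, 0.141, 0.99, -0.0]
contact_force: [-0.1, 0.5, 1.0]
width: 0.0001
```

>>> step_arm(moves=[-0.002, 0, 0, 0, 1, -0.004, 0, 0, 0, 1, -0.006, 0, 0, 0, 1, -0.008, 0, 0, 0, 1, -0.008, 0, 0, 0, 1])

```text
clock: 11.3
position: [0.5183, -0.0043, 0.0314]
ee_rot: [-0.0, 0.141, 0.99, -0.0]
contact_force: [-1.8, 0.1, 1.2]
width: -0.0004
```

>>> step_arm(moves=[-0.002, 0, 0, 0, 1, -0.004, 0, 0, 0, 1, -0.004, 0, 0, 0, 1])

```text
clock: 11.6
position: [0.5184, -0.0044, 0.0309]
ee_rot: [-0.002, 0.141, 0.99, 0.0]
contact_force: [-4.4, 2.0, 3.6]
width: -0.0
```

Run:
```python
from h import *
gb(-100,-60,.031)
```

```text
board now [-81.6 -60. ] t 11.6 at [ 0.5184 -0.0044  0.0309] yaw 163.78 w -0.0000 F [-4.4  2.   3.6] ->  [0.0368 0.0001 0.0001] tw 0.0004
```

>>> step_arm(moves=[-0.003, 0, -0.004, 0, 1, -0.006, 0, -0.006, 0, 1, -0.006, 0, -0.006, 0, 1])

```text
clock: 11.9
position: [0.5183, -0.0047, 0.0327]
ee_rot: [-0.006, 0.141, 0.99, 0.0]
contact_force: [-8.2, 1.9, 0.2]
width: -0.0004
```

>>> step_arm(moves=[0.03, 0, 0, 0, 1, 0.03, 0, -0.1, 0, 1, 0.1, -0.04, -0.24, 0, 1, 0.1, -0.04, -0.24, 0, 1, 0.1, -0.04, -0.24, 0, 1])

```text
clock: 12.4
position: [0.4716, -0.0118, 0.1582]
ee_rot: [0.005, 0.141, 0.99, -0.0]
contact_force: [0.0, -1.1, -0.1]
width: 0.0003
```

>>> step_arm(moves=[0, 0, 0, 0, -1, 0, 0, 0, 0, -1])

```text
clock: 12.6
position: [0.4702, -0.011, 0.1532]
ee_rot: [-0.0, 0.141, 0.99, -0.0]
contact_force: [0.4, 0.8, -0.0]
width: 0.0283
```

Run:
```python
from h import *
gb(-100,-60,.031);d=wsave('w6'); cv2.imwrite('pics/w6.png',d['frame'])
```

```text
board now [-126.   -79.9] t 12.6 at [ 0.4702 -0.011   0.1532] yaw 163.78 w 0.0283 F [ 0.4  0.8 -0. ] ->  [-0.0522  0.0397  0.2444] tw 0.0004
```

View pics/w6.png

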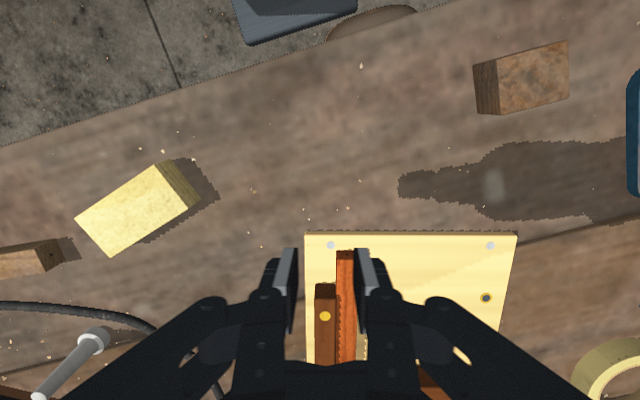

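Run:
```python
from h import *
go((.442,-.335,.19),88)
d=load('w6'); print('stub',seg(d,(535,78),(465,30,580,120),.04)); print('flat',seg(d,(140,210),(60,150,220,262),.03))
```

```text
t 12.7 at [ 0.47   -0.0109  0.1529] yaw 163.79 w 0.0357 F [-0.   0.8  0.8] ->  [-0.1271 -0.638  -0.0742] tw 0.4210
stub (array([418.6, 150.9]), 92.4, 58.9, 73.8)
flat (array([ 436. , -173.5]), 88.4, 43.8, 105.2)
```

>>> step_arm(moves=[-0.127, -0.638, -0.074, 0.421, -1, -0.127, -0.638, -0.074, 0.421, -1, -0.127, -0.638, -0.074, 0.421, -1, -0.127, -0.638, -0.074, 0.421, -1, -0.127, -0.638, -0.074, 0.421, -1])

```text
clock: 13.15
position: [0.4482, -0.2603, 0.1811]
ee_rot: [-0.001, 0.497, 0.868, 0.0]
contact_force: [0.6, -1.1, -0.7]
width: 0.0856
```

Run:
```python
from h import *
go((.442,-.335,.19),88)
```

```text
t 13.2 at [ 0.4482 -0.2603  0.1811] yaw 120.46 w 0.0856 F [ 0.6 -1.1 -0.7] ->  [-0.1224 -0.0865 -0.018 ] tw 0.1803
```

>>> step_arm(moves=[-0.122, -0.086, -0.018, 0.18, -0.3, -0.122, -0.086, -0.018, 0.18, -0.3, -0.122, -0.086, -0.018, 0.18, -0.3, -0.122, -0.086, -0.018, 0.18, -0.3, -0.122, -0.086, -0.018, 0.18, -0.3])

```text
clock: 13.65
position: [0.4428, -0.3332, 0.1895]
ee_rot: [-0.002, 0.717, 0.697, -0.0]
contact_force: [-0.3, -0.7, 0.3]
width: 0.0557
```

Run:
```python
from h import *
go((.442,-.335,.19),88)
d=wsave('w7'); u,v=proj(d,[[.447,-.325,.024]])[0].astype(int); print(u,v)
for tol in(18,25,32): print(seg(d,(u,v),(u-120,0,u+120,v+200),.024,tol=tol))
```

```text
t 13.7 at [ 0.4428 -0.3332  0.1895] yaw 88.39 w 0.0557 F [-0.3 -0.7  0.3] ->  [-0.0037 -0.0014 -0.0009] tw 0.0022
329 177
(array([ 448.9, -338.2]), 119.2, 23.8, 83.6)
(array([ 448.8, -338.1]), 119.4, 24.2, 83.6)
(array([ 450.7, -338.6]), 120.1, 29.2, 83.4)
```

View pics/w7.png

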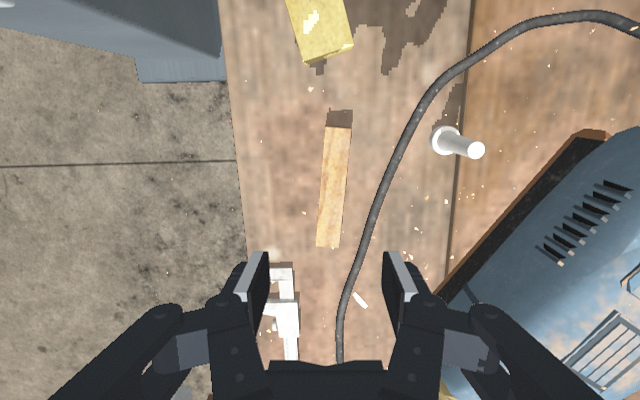

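Run:
```python
from h import *
go((.4489,-.3382,.0225),83.6)
```

```text
t 13.7 at [ 0.4428 -0.3329  0.1899] yaw 88.54 w 0.0555 F [-0.3 -0.7 -1.1] ->  [-0.0109  0.0131  0.3347] tw 0.0274
```

>>> step_arm(moves=[-0.011, 0.013, 0.1, 0.027, -0.1, -0.011, 0.013, 0.2, 0.027, -0.1, -0.011, 0.013, 0.28, 0.027, -0.1, -0.011, 0.013, 0.334, 0.027, -0.1, -0.011, 0.013, 0.334, 0.027, -0.1])

```text
clock: 14.2
position: [0.4468, -0.3358, 0.0201]
ee_rot: [-0.005, 0.745, 0.667, -0.0]
contact_force: [-0.7, 0.6, 0.4]
width: 0.047
```

>>> step_arm(force=40, moves=[0, 0, 0, 0, 1, 0, 0, 0, 0, 1, 0, 0, 0, 0, 1, 0, 0, 0, 0, 1, 0, 0, 0, 0, 1])

```text
clock: 14.7
position: [0.4498, -0.3391, 0.0258]
ee_rot: [0.001, 0.746, 0.666, 0.0]
contact_force: [-1.0, 0.7, 4.5]
width: 0.0231
```

>>> step_arm(moves=[0, 0, -0.1, 0, 1, 0, 0, -0.2, 0, 1, 0, 0, -0.3, 0, 1, 0, 0, -0.3, 0, 1])

```text
clock: 15.1
position: [0.4527, -0.3419, 0.1825]
ee_rot: [0.008, 0.746, 0.666, 0.001]
contact_force: [-0.0, -0.7, -1.1]
width: 0.0232
```

Run:
```python
from h import *
gb(-40,-10,.17)
```

```text
board now [ -49.9 -402.4] t 15.1 at [ 0.4527 -0.3419  0.1825] yaw 83.56 w 0.0232 F [-0.  -0.7 -1.1] ->  [0.77   0.1536 0.0193] tw -0.4452
```

>>> step_arm(moves=[0.77, 0.154, 0.01, -0.445, 1, 0.77, 0.154, 0.01, -0.445, 1, 0.77, 0.154, 0.01, -0.445, 1, 0.77, 0.154, 0.01, -0.445, 1, 0.77, 0.154, 0.01, -0.445, 1])

```text
clock: 15.6
position: [0.5253, -0.0986, 0.171]
ee_rot: [-0.0, 0.447, 0.894, -0.0]
contact_force: [1.4, -0.9, -1.6]
width: 0.0231
```

Run:
```python
from h import *
gb(-40,0,.17)
```

```text
board now [ -48.5 -148.5] t 15.6 at [ 0.5253 -0.0986  0.171 ] yaw 126.85 w 0.0231 F [ 1.4 -0.9 -1.6] ->  [0.1646 0.2478 0.0019] tw -0.2047
```

>>> step_arm(moves=[0.165, 0.236, 0.002, -0.205, 1, 0.165, 0.236, 0.002, -0.205, 1, 0.165, 0.236, 0.002, -0.205, 1, 0.165, 0.236, 0.002, -0.205, 1, 0.165, 0.236, 0.002, -0.205, 1])

```text
clock: 16.1
position: [0.5709, 0.0379, 0.1696]
ee_rot: [-0.0, 0.141, 0.99, -0.0]
contact_force: [-0.7, -0.1, -0.6]
width: 0.0234
```

>>> step_arm(moves=[0, 0, 0, 0, 1, 0, 0, 0, 0, 1])

```text
clock: 16.3
position: [0.5708, 0.0359, 0.1699]
ee_rot: [-0.0, 0.145, 0.989, -0.0]
contact_force: [-0.8, -0.3, -0.8]
width: 0.0233
```

Run:
```python
from h import *
gb(0,-6,.0395)
```

```text
board now [-42.6  -6.6] t 16.3 at [0.5708 0.0359 0.1699] yaw 163.35 w 0.0233 F [-0.8 -0.3 -0.8] ->  [-0.0853  0.0017  0.2608] tw -0.0019
```

>>> step_arm(moves=[-0.085, 0.002, 0.1, -0.002, 1, -0.085, 0.002, 0.2, -0.002, 1, -0.085, 0.002, 0.245, -0.002, 1, -0.085, 0.002, 0.258, -0.002, 1, -0.085, 0.002, 0.258, -0.002, 1])

```text
clock: 16.8
position: [0.6113, 0.0243, 0.0406]
ee_rot: [-0.001, 0.142, 0.99, -0.0]
contact_force: [-0.6, 0.7, -0.4]
width: 0.0231
```

>>> step_arm(moves=[0, 0, 0.001, 0, 1, 0, 0, 0.002, 0, 1])

```text
clock: 17.0
position: [0.6132, 0.0246, 0.0419]
ee_rot: [0.002, 0.141, 0.99, 0.0]
contact_force: [0.5, 0.1, -0.4]
width: 0.0232
```

Run:
```python
from h import *
gb(0,-6,.038)
```

```text
board now [ 1.3 -5.5] t 17.0 at [0.6132 0.0246 0.0419] yaw 163.75 w 0.0232 F [ 0.5  0.1 -0.4] ->  [ 0.0026 -0.001   0.0079] tw 0.0003
```

>>> step_arm(moves=[0.001, 0, 0.004, 0, 1, 0.001, 0, 0.007, 0, 1, 0.001, 0, 0.007, 0, 1])

```text
clock: 17.3
position: [0.612, 0.025, 0.0378]
ee_rot: [0.001, 0.141, 0.99, 0.0]
contact_force: [-0.7, -0.4, 4.5]
width: 0.0232
```

>>> step_arm(moves=[0, 0, 0, 0, 0.06, 0, 0, 0, 0, 0.06, 0, 0, 0, 0, 0.06])

```text
clock: 17.6
position: [0.6116, 0.025, 0.0367]
ee_rot: [-0.0, 0.141, 0.99, -0.0]
contact_force: [-0.5, 0.2, 0.0]
width: 0.0404
```

>>> step_arm(moves=[0, 0, -0.08, 0, 0.06, 0, 0, -0.13, 0, 0.06, 0, 0.072, -0.13, 0, 1, 0, 0.072, -0.13, 0, 1, 0, 0.072, -0.13, 0, 1])

```text
clock: 18.1
position: [0.6215, 0.0599, 0.1015]
ee_rot: [-0.0, 0.14, 0.99, -0.0]
contact_force: [0.7, 0.4, -0.4]
width: 0.0005
```

Run:
```python
from h import *
gb(2,30,.032)
```

```text
board now [-0.7 30.7] t 18.1 at [0.6215 0.0599 0.1015] yaw 163.87 w 0.0005 F [ 0.7  0.4 -0.4] ->  [-0.0054 -0.0013  0.139 ] tw 0.0009
```

>>> step_arm(moves=[0, 0, 0.08, 0, 1, 0, 0, 0.137, 0, 1, 0, 0, 0.137, 0, 1, 0, -0.012, 0.137, 0, 1, 0, -0.024, 0.137, 0, 1])

```text
clock: 18.6
position: [0.6194, 0.0472, 0.0346]
ee_rot: [0.001, 0.141, 0.99, -0.0]
contact_force: [0.9, 0.2, 0.4]
width: 0.0003
```

>>> step_arm(moves=[0, -0.01, 0, 0, 1, 0, -0.02, 0, 0, 1, 0, -0.03, 0, 0, 1, 0, -0.04, 0, 0, 1, 0, -0.048, 0, 0, 1])

```text
clock: 19.1
position: [0.6117, 0.0245, 0.0336]
ee_rot: [0.0, 0.141, 0.99, -0.0]
contact_force: [0.2, 0.6, 0.9]
width: -0.0001
```

>>> step_arm(moves=[0, -0.003, 0, 0, 1, 0, -0.006, 0, 0, 1, 0, -0.009, 0, 0, 1, 0, -0.009, 0, 0, 1])

```text
clock: 19.5
position: [0.6104, 0.0205, 0.0332]
ee_rot: [-0.0, 0.141, 0.99, -0.0]
contact_force: [0.9, 0.0, 0.8]
width: -0.0001
```

Run:
```python
from h import *
gb(2,-13,.032)
```

```text
board now [ -0.3 -10.3] t 19.5 at [0.6104 0.0205 0.0332] yaw 163.79 w -0.0001 F [0.9 0.  0.8] ->  [-0.0045 -0.0055  0.0025] tw 0.0005
```

>>> step_arm(moves=[0, -0.003, 0, 0, 1, 0, -0.006, 0, 0, 1, 0, -0.006, 0, 0, 1])

```text
clock: 19.8
position: [0.6099, 0.0185, 0.0334]
ee_rot: [0.0, 0.141, 0.99, 0.001]
contact_force: [1.7, 4.3, 0.7]
width: -0.0003
```

>>> step_arm(moves=[0, -0.002, 0, 0, 1, 0, -0.005, 0, 0, 1, 0, -0.005, 0, 0, 1])

```text
clock: 20.1
position: [0.6099, 0.0182, 0.0337]
ee_rot: [0.001, 0.142, 0.99, 0.003]
contact_force: [1.7, 9.9, 0.7]
width: 0.0002
```

Run:
```python
from h import *
gb(2,-13,.032)
```

```text
board now [ -0.1 -12.6] t 20.1 at [0.6099 0.0182 0.0337] yaw 163.66 w 0.0002 F [1.7 9.9 0.7] ->  [-0.0041 -0.0008  0.0035] tw -0.0002
```

>>> step_arm(moves=[0, 0.03, 0, 0, 1, 0, 0.03, -0.08, 0, 1, 0, 0.03, -0.12, 0, 1, 0.09, -0.01, -0.12, 0, 1, 0.178, -0.038, -0.12, 0, 1])

```text
clock: 20.6
position: [0.5182, 0.0213, 0.0939]
ee_rot: [0.001, 0.141, 0.99, -0.001]
contact_force: [-1.0, 0.9, 0.4]
width: -0.0001
```

>>> step_arm(moves=[0, 0, 0, 0, 1, 0, 0, 0, 0, 1])

```text
clock: 20.8
position: [0.5169, 0.0219, 0.0934]
ee_rot: [-0.0, 0.141, 0.99, -0.001]
contact_force: [0.8, 0.7, 0.4]
width: 0.0001
```

Run:
```python
from h import *
gb(-90,-33.5,.033)
```

```text
board now [-90.4 -35.2] t 20.8 at [0.5169 0.0219 0.0934] yaw 163.81 w 0.0001 F [0.8 0.7 0.4] ->  [-0.0008  0.0036  0.1209] tw 0.0006
```

>>> step_arm(moves=[0, 0.003, 0.08, 0, 1, 0, 0.003, 0.118, 0, 1, 0, 0.003, 0.118, 0, 1, -0.016, 0.003, 0.118, 0, 1, -0.034, 0.003, 0.118, 0, 1])

```text
clock: 21.3
position: [0.5373, 0.0184, 0.0355]
ee_rot: [0.002, 0.141, 0.99, -0.0]
contact_force: [0.7, -0.2, 0.2]
width: 0.0001
```

>>> step_arm(moves=[-0.003, 0, 0, 0, 1, -0.006, 0, 0, 0, 1, -0.009, 0, 0, 0, 1, -0.011, 0, 0, 0, 1, -0.011, 0, 0, 0, 1])

```text
clock: 21.8
position: [0.5401, 0.0171, 0.0345]
ee_rot: [0.0, 0.141, 0.99, -0.0]
contact_force: [0.2, -0.3, 0.2]
width: -0.0
```

Run:
```python
from h import *
gb(-66.6,-33.5,.033)
```

```text
board now [-66.7 -33.3] t 21.8 at [0.5401 0.0171 0.0345] yaw 163.78 w -0.0000 F [ 0.2 -0.3  0.2] ->  [-0.0002 -0.0005  0.0029] tw 0.0004
```

>>> step_arm(moves=[-0.003, 0, 0, 0, 1, -0.005, 0, 0, 0, 1, -0.005, 0, 0, 0, 1])

```text
clock: 22.1
position: [0.5403, 0.0169, 0.034]
ee_rot: [-0.002, 0.141, 0.99, 0.0]
contact_force: [-4.3, 2.0, 4.4]
width: -0.0001
```

>>> step_arm(moves=[-0.002, 0, 0, 0, 1, -0.004, 0, 0, 0, 1, -0.004, 0, 0, 0, 1])

```text
clock: 22.4
position: [0.5403, 0.0169, 0.0338]
ee_rot: [-0.004, 0.141, 0.99, 0.0]
contact_force: [-7.5, 2.8, 5.8]
width: -0.0002
```

Run:
```python
from h import *
gb(-66.6,-33.5,.033)
```

```text
board now [-66.5 -33.4] t 22.4 at [0.5403 0.0169 0.0338] yaw 163.77 w -0.0002 F [-7.5  2.8  5.8] ->  [ 0.0002 -0.0001  0.0017] tw 0.0004
```

>>> step_arm(moves=[0.03, 0, 0, 0, 1, 0.03, 0, -0.1, 0, 1, -0.07, 0.07, -0.12, 0, 1, -0.143, 0.08, -0.12, 0, 1, -0.143, 0.08, -0.12, 0, 1])

```text
clock: 22.9
position: [0.6327, 0.0339, 0.0959]
ee_rot: [0.006, 0.141, 0.99, 0.0]
contact_force: [-1.5, -0.1, 0.0]
width: -0.0
```

>>> step_arm(moves=[0, 0, 0, 0, 1, 0, 0, 0.08, 0, 1, 0, 0, 0.118, 0, 1, 0, 0, 0.118, 0, 1])

```text
clock: 23.3
position: [0.6201, 0.0343, 0.032]
ee_rot: [-0.004, 0.141, 0.99, -0.0]
contact_force: [-1.0, 0.8, -0.1]
width: -0.0
```

Run:
```python
from h import *
gb(5,-13,.033)
```

```text
board now [5.2 5.7] t 23.3 at [0.6201 0.0343 0.032 ] yaw 163.77 w -0.0000 F [-1.   0.8 -0.1] ->  [ 0.0005 -0.0374 -0.002 ] tw 0.0004
```

>>> step_arm(moves=[0, -0.01, 0, 0, 1, 0, -0.02, 0, 0, 1, 0, -0.028, 0, 0, 1, 0, -0.034, 0, 0, 1, 0, -0.038, 0, 0, 1])

```text
clock: 23.8
position: [0.6193, 0.0156, 0.0361]
ee_rot: [0.001, 0.141, 0.99, 0.0]
contact_force: [1.1, 3.4, 1.7]
width: 0.0001
```

>>> step_arm(moves=[0, -0.003, 0, 0, 1, 0, -0.006, 0, 0, 1, 0, -0.006, 0, 0, 1])

```text
clock: 24.1
position: [0.6194, 0.0155, 0.0362]
ee_rot: [0.001, 0.142, 0.99, 0.002]
contact_force: [1.0, 7.9, 2.9]
width: -0.0001
```

Run:
```python
from h import *
gb(5,-13,.033)
```

```text
board now [  9.8 -12.6] t 24.1 at [0.6194 0.0155 0.0362] yaw 163.68 w -0.0001 F [1.  7.9 2.9] ->  [ 0.0096 -0.0009  0.0063] tw -0.0001
```

>>> step_arm(moves=[0, 0.03, 0, 0, 1, 0, 0.03, -0.1, 0, 1, 0.1, -0.02, -0.2, 0, -0.5, 0.2, -0.06, -0.28, 0, -0.5, 0.25, -0.06, -0.3, 0, -0.5])

```text
clock: 24.6
position: [0.504, 0.0181, 0.1774]
ee_rot: [0.001, 0.141, 0.99, -0.001]
contact_force: [0.1, -0.4, 0.4]
width: 0.043
```

>>> step_arm(moves=[0, 0, 0, 0, -0.6, 0, 0, 0, 0, -1])

```text
clock: 24.8
position: [0.5045, 0.0187, 0.1772]
ee_rot: [0.001, 0.141, 0.99, -0.0]
contact_force: [0.8, 0.5, -1.1]
width: 0.0725
```

Run:
```python
from h import *
go((.436,-.1735,.19),105.2); d=wsave('w8'); cv2.imwrite('pics/w8.png',d['frame'])
```

```text
t 24.8 at [0.5045 0.0187 0.1772] yaw 163.81 w 0.0725 F [ 0.8  0.5 -1.1] ->  [ 0.0242 -0.4074 -0.0257] tw 0.3256
```

View pics/w8.png

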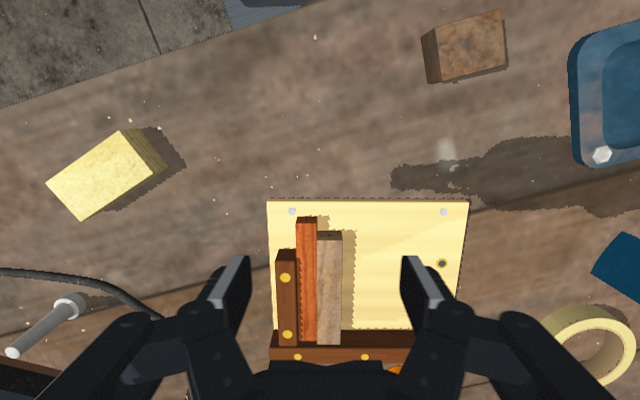

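>>> step_arm(moves=[0.024, -0.407, -0.02, 0.326, -1, 0.024, -0.407, -0.02, 0.326, -1, 0.024, -0.407, -0.02, 0.326, -1, 0.024, -0.407, -0.02, 0.326, -1, 0.024, -0.407, -0.02, 0.326, -1])

```text
clock: 25.35
position: [0.4357, -0.1793, 0.1851]
ee_rot: [-0.0, 0.499, 0.867, -0.002]
contact_force: [1.6, 0.9, -0.5]
width: 0.0851
```

Run:
```python
from h import *
go((.436,-.1735,.18),105.2)
```

```text
t 25.4 at [ 0.4357 -0.1793  0.1851] yaw 120.14 w 0.0851 F [ 1.6  0.9 -0.5] ->  [0.0097 0.0063 0.0103] tw 0.0830
```

>>> step_arm(moves=[0.01, 0.003, 0.01, 0.083, -0.7, 0.01, 0.003, 0.01, 0.083, -0.7, 0.01, 0.003, 0.01, 0.083, -0.7, 0.01, 0.003, 0.01, 0.083, -0.7])

```text
clock: 25.75
position: [0.4354, -0.1688, 0.1802]
ee_rot: [-0.001, 0.602, 0.799, -0.0]
contact_force: [0.5, 0.6, 1.3]
width: 0.0727
```

Run:
```python
from h import *
d=wsave('w9'); u,v=proj(d,[[.436,-.1735,.03]])[0].astype(int); print(u,v)
for tol in(28,45): print(seg(d,(u,v),(u-120,0,u+120,v+200),.03,tol=tol))
go((.436,-.1735,.028),105.2)
```

```text
324 194
(array([ 436.1, -173.8]), 88.1, 43.9, 105.5)
(array([ 436.2, -173.9]), 89.3, 44.1, 105.0)
t 25.8 at [ 0.4353 -0.1687  0.1804] yaw 106.00 w 0.0729 F [-0.9 -0.4 -0.8] ->  [-0.0098 -0.0012  0.3048] tw 0.0044
```

>>> step_arm(moves=[-0.01, -0.001, 0.1, 0.004, -0.7, -0.01, -0.001, 0.2, 0.004, -0.7, -0.01, -0.001, 0.27, 0.004, -0.7, -0.01, -0.001, 0.302, 0.004, -0.7, -0.01, -0.001, 0.302, 0.004, -0.7])

```text
clock: 26.3
position: [0.4342, -0.1724, 0.0277]
ee_rot: [-0.003, 0.607, 0.795, -0.0]
contact_force: [0.4, 0.2, 0.6]
width: 0.0726
```

>>> step_arm(force=40, moves=[0, 0, 0, 0, 1, 0, 0, 0, 0, 1, 0, 0, 0, 0, 1, 0, 0, 0, 0, 1, 0, 0, 0, 0, 1])

```text
clock: 26.8
position: [0.4369, -0.1741, 0.0315]
ee_rot: [0.002, 0.608, 0.794, 0.0]
contact_force: [1.2, 1.0, 6.7]
width: 0.0437
```

>>> step_arm(moves=[0, 0, -0.1, 0, 1, 0, 0, -0.2, 0, 1, 0, 0, -0.28, 0, 1, 0, 0, -0.28, 0, 1])

```text
clock: 27.2
position: [0.439, -0.1753, 0.176]
ee_rot: [0.007, 0.608, 0.794, 0.001]
contact_force: [0.5, 0.1, -1.5]
width: 0.0438
```

Run:
```python
from h import *
gb(-20,22,.17)
```

```text
board now [-109.8 -246.3] t 27.2 at [ 0.439  -0.1753  0.176 ] yaw 105.16 w 0.0438 F [ 0.5  0.1 -1.5] ->  [0.3642 0.4332 0.0126] tw -0.3252
```

>>> step_arm(moves=[0.364, 0.433, 0.01, -0.325, 1, 0.364, 0.433, 0.01, -0.325, 1, 0.364, 0.433, 0.01, -0.325, 1, 0.364, 0.433, 0.01, -0.325, 1, 0.364, 0.433, 0.01, -0.325, 1])

```text
clock: 27.7
position: [0.5784, 0.0336, 0.1648]
ee_rot: [-0.001, 0.272, 0.962, -0.0]
contact_force: [0.6, -1.8, -0.3]
width: 0.0437
```

Run:
```python
from h import *
gb(-20,22,.17)
```

```text
board now [-34.6  -6.7] t 27.7 at [0.5784 0.0336 0.1648] yaw 148.48 w 0.0437 F [ 0.6 -1.8 -0.3] ->  [-0.0131  0.063  -0.0104] tw -0.0845
```

>>> step_arm(moves=[-0.013, 0.063, -0.01, -0.085, 1, -0.013, 0.063, -0.01, -0.085, 1, -0.013, 0.063, -0.01, -0.085, 1, -0.013, 0.063, -0.01, -0.085, 1, -0.013, 0.063, -0.01, -0.085, 1])

```text
clock: 28.2
position: [0.5996, 0.0545, 0.1703]
ee_rot: [-0.001, 0.145, 0.989, -0.0]
contact_force: [0.2, -0.2, -0.3]
width: 0.044
```

Run:
```python
from h import *
gb(14,22,.0465)
```

```text
board now [-20.2  19.3] t 28.2 at [0.5996 0.0545 0.1703] yaw 163.27 w 0.0440 F [ 0.2 -0.2 -0.3] ->  [-0.0686  0.006   0.2475] tw -0.0024
```

>>> step_arm(moves=[-0.069, 0.006, 0.1, -0.002, 1, -0.069, 0.006, 0.19, -0.002, 1, -0.069, 0.006, 0.235, -0.002, 1, -0.069, 0.006, 0.247, -0.002, 1, -0.069, 0.006, 0.247, -0.002, 1])

```text
clock: 28.7
position: [0.6335, 0.0475, 0.0468]
ee_rot: [-0.001, 0.142, 0.99, -0.0]
contact_force: [0.7, -0.8, -0.4]
width: 0.0437
```

>>> step_arm(moves=[0, 0, 0.003, 0, 1, 0, 0, 0.005, 0, 1, 0, 0, 0.005, 0, 1])

```text
clock: 29.0
position: [0.6352, 0.0481, 0.0462]
ee_rot: [0.001, 0.141, 0.99, 0.0]
contact_force: [-0.4, 0.3, -0.3]
width: 0.044
```

Run:
```python
from h import *
gb(14,22,.0435)
```

```text
board now [15.8 23.2] t 29.0 at [0.6352 0.0481 0.0462] yaw 163.77 w 0.0440 F [-0.4  0.3 -0.3] ->  [ 0.0037 -0.0024  0.0053] tw 0.0004
```

>>> step_arm(moves=[0.001, 0, 0.003, 0, 1, 0.001, 0, 0.006, 0, 1, 0.001, 0, 0.006, 0, 1])

```text
clock: 29.3
position: [0.6343, 0.0484, 0.0436]
ee_rot: [0.001, 0.141, 0.99, 0.0]
contact_force: [-3.2, -0.4, 7.5]
width: 0.044
```

>>> step_arm(moves=[0, 0, 0, 0, -0.36, 0, 0, 0, 0, -0.36, 0, 0, 0, 0, -0.36])

```text
clock: 29.6
position: [0.6338, 0.0483, 0.0416]
ee_rot: [-0.0, 0.141, 0.99, -0.0]
contact_force: [0.3, -0.4, -0.7]
width: 0.0582
```

>>> step_arm(moves=[0, 0, -0.08, 0, -0.36, 0, 0, -0.14, 0, -0.36, 0, 0.09, -0.14, 0, 1, 0, 0.09, -0.14, 0, 1, 0, 0.09, -0.14, 0, 1])

```text
clock: 30.1
position: [0.6461, 0.0922, 0.1113]
ee_rot: [-0.0, 0.14, 0.99, -0.0]
contact_force: [-0.0, -0.1, -0.0]
width: 0.0148
```

Run:
```python
from h import *
gb(15,66,.034)
```

```text
board now [13.9 68.6] t 30.1 at [0.6461 0.0922 0.1113] yaw 163.89 w 0.0148 F [-0.  -0.1 -0. ] ->  [-0.0022 -0.0051  0.1545] tw 0.0010
```

>>> step_arm(moves=[-0.001, 0, 0, 0, 1, -0.001, 0, 0, 0, 1, -0.001, 0, 0.08, 0, 1, -0.001, 0, 0.15, 0, 1, -0.001, 0, 0.15, 0, 1])

```text
clock: 30.6
position: [0.6424, 0.0903, 0.0316]
ee_rot: [-0.006, 0.142, 0.99, -0.001]
contact_force: [-0.8, -1.1, 0.2]
width: -0.0
```

>>> step_arm(moves=[0, -0.012, 0, 0, 1, 0, -0.024, 0, 0, 1, 0, -0.036, 0, 0, 1, 0, -0.048, 0, 0, 1, 0, -0.057, 0, 0, 1])

```text
clock: 31.1
position: [0.6394, 0.0633, 0.0378]
ee_rot: [0.001, 0.141, 0.99, 0.0]
contact_force: [0.2, 0.4, 0.0]
width: -0.0002
```

>>> step_arm(moves=[0, -0.004, 0, 0, 1, 0, -0.008, 0, 0, 1, 0, -0.011, 0, 0, 1, 0, -0.011, 0, 0, 1])

```text
clock: 31.5
position: [0.6373, 0.0586, 0.0367]
ee_rot: [-0.0, 0.141, 0.99, -0.0]
contact_force: [0.6, 0.1, 0.8]
width: 0.0002
```

Run:
```python
from h import *
gb(15,32,.034)
```

```text
board now [14.9 33.9] t 31.5 at [0.6373 0.0586 0.0367] yaw 163.79 w 0.0002 F [0.6 0.1 0.8] ->  [-0.0001 -0.0037  0.0053] tw 0.0005
```

>>> step_arm(moves=[0, -0.003, 0, 0, 1, 0, -0.006, 0, 0, 1, 0, -0.006, 0, 0, 1])

```text
clock: 31.8
position: [0.6371, 0.0574, 0.0368]
ee_rot: [0.0, 0.142, 0.99, 0.001]
contact_force: [1.3, 5.1, -0.7]
width: -0.0003
```

>>> step_arm(moves=[0, -0.002, 0, 0, 1, 0, -0.004, 0, 0, 1, 0, -0.004, 0, 0, 1])

```text
clock: 32.1
position: [0.6371, 0.0572, 0.0371]
ee_rot: [0.001, 0.142, 0.99, 0.003]
contact_force: [2.2, 9.2, 1.1]
width: -0.0002
```

Run:
```python
from h import *
gb(15,32,.034)
```

```text
board now [15.1 32.5] t 32.1 at [0.6371 0.0572 0.0371] yaw 163.68 w -0.0002 F [2.2 9.2 1.1] ->  [ 0.0001 -0.001   0.0062] tw -0.0001
```

>>> step_arm(moves=[0, 0.03, 0, 0, 1, 0, 0.03, -0.08, 0, 1, 0, 0.03, -0.13, 0, 1, 0.08, -0.02, -0.13, 0, 1, 0.148, -0.064, -0.13, 0, 1])

```text
clock: 32.6
position: [0.5558, 0.0438, 0.1024]
ee_rot: [0.001, 0.14, 0.99, -0.001]
contact_force: [-0.0, -0.3, -0.7]
width: -0.0002
```

>>> step_arm(moves=[0, 0, 0, 0, 1, 0, 0, 0, 0, 1])

```text
clock: 32.8
position: [0.5555, 0.0438, 0.102]
ee_rot: [0.0, 0.141, 0.99, -0.0]
contact_force: [-0.2, 1.3, 0.4]
width: -0.0005
```

Run:
```python
from h import *
gb(-58,-3.5,.036)
```

```text
board now [-59.4  -3.3] t 32.8 at [0.5555 0.0438 0.102 ] yaw 163.78 w -0.0005 F [-0.2  1.3  0.4] ->  [-0.0028 -0.0002  0.1319] tw 0.0004
```

>>> step_arm(moves=[0, 0, 0.08, 0, 1, 0, 0, 0.132, 0, 1, 0, 0, 0.132, 0, 1, -0.018, 0, 0.132, 0, 1, -0.034, 0, 0.132, 0, 1])

```text
clock: 33.3
position: [0.5753, 0.039, 0.0371]
ee_rot: [0.002, 0.141, 0.99, 0.0]
contact_force: [0.3, 0.7, -0.1]
width: -0.0
```

>>> step_arm(moves=[-0.003, 0, 0, 0, 1, -0.006, 0, 0, 0, 1, -0.009, 0, 0, 0, 1, -0.012, 0, 0, 0, 1, -0.012, 0, 0, 0, 1])

```text
clock: 33.8
position: [0.5776, 0.0375, 0.0358]
ee_rot: [-0.0, 0.141, 0.99, -0.0]
contact_force: [-1.7, 1.1, 0.8]
width: 0.0002
```

>>> step_arm(moves=[-0.002, 0, 0, 0, 1, -0.004, 0, 0, 0, 1, -0.004, 0, 0, 0, 1])

```text
clock: 34.1
position: [0.5776, 0.0375, 0.0355]
ee_rot: [-0.003, 0.141, 0.99, 0.0]
contact_force: [-7.0, 2.9, 3.6]
width: -0.0001
```

Run:
```python
from h import *
gb(-36.6,-3.5,.036)
```

```text
board now [-36.5  -3.2] t 34.1 at [0.5776 0.0375 0.0355] yaw 163.78 w -0.0001 F [-7.   2.9  3.6] ->  [ 0.0003 -0.0006 -0.0011] tw 0.0004
```

>>> step_arm(moves=[0.04, 0, 0, 0, 1, 0.04, 0, -0.1, 0, 1, 0.09, 0, -0.2, 0, 0, 0.14, 0, -0.28, 0, -0.5, 0.19, 0, -0.3, 0, -0.7])

```text
clock: 34.6
position: [0.4917, 0.0634, 0.1905]
ee_rot: [0.005, 0.141, 0.99, 0.001]
contact_force: [1.3, 0.0, -0.8]
width: 0.043
```

Run:
```python
from h import *
go((.42,.13,.2),120); d=wsave('w10')
t=load('w8'); 
u,v=480,48
for tol in(14,18,22,26): print(seg(t,(u,v),(400,0,540,110),.04,tol=tol))
u,v=proj(d,[[.42,.16,.04]])[0].astype(int); print(u,v)
for tol in(14,18,22,26): print(seg(d,(u,v),(max(u-90,0),max(v-70,0),u+90,v+70),.04,tol=tol))
```

```text
t 34.6 at [0.4917 0.0634 0.1905] yaw 163.77 w 0.0430 F [ 1.3  0.  -0.8] ->  [ 0.1748  0.0878 -0.0207] tw 0.2432
(array([430.8, 157.6]), 117.6, 76.4, 73.8)
(array([430.8, 157.6]), 117.6, 76.4, 73.8)
(array([430.8, 157.6]), 117.6, 76.4, 73.8)
(array([430.8, 157.6]), 117.6, 76.4, 73.8)
414 75
(array([443.4, 150.5]), 149.6, 66.1, 67.5)
(array([422.9, 161.1]), 151.7, 106.0, 73.8)
(array([423.4, 162.9]), 155.4, 106.1, 73.8)
(array([423.4, 162.9]), 155.4, 106.1, 73.8)
```

View pics/w10.png

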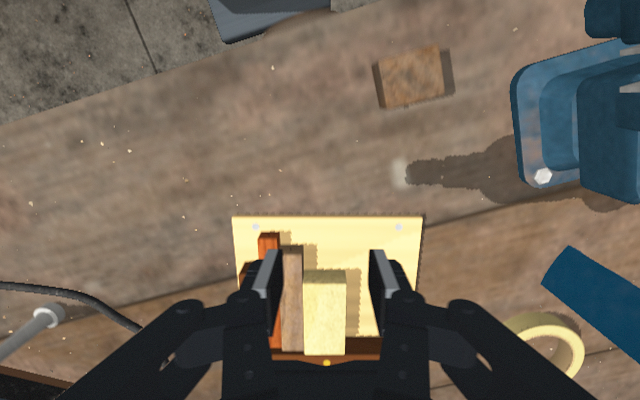

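The flat block sits snugly beside the short blank. The stub's top corners are about (379,57), (438,46), (446,96) and (385,107); the purple and red ones are elsewhere.

Run:
```python
from h import *
d=load('w10'); P=ray(d,[[379,57],[438,46],[446,96],[385,107]],.04)[:,:2]*1000
print(P.mean(0),[ (np.linalg.norm(P[i]-P[i-1]).round(1),np.degrees(np.arctan2(*(P[i]-P[i-1])[::-1])).round(1)) for i in range(4)])
go((.4215,.153,.17),100)
x=d['frame'][30:125,360:470]; cv2.imwrite('pics/s10.png',cv2.resize(x,None,fx=6,fy=6,interpolation=cv2.INTER_CUBIC))
```

```text
[420.46588135 157.95982682] [(np.float64(39.2), np.float64(174.3)), (np.float64(47.3), np.float64(83.5)), (np.float64(39.3), np.float64(-0.0)), (np.float64(51.2), np.float64(-96.3))]
t 34.6 at [0.4862 0.0647 0.1903] yaw 163.82 w 0.0504 F [-4.6  1.5  0.2] ->  [0.1737 0.1335 0.0402] tw 0.3545
```

View pics/s10.png

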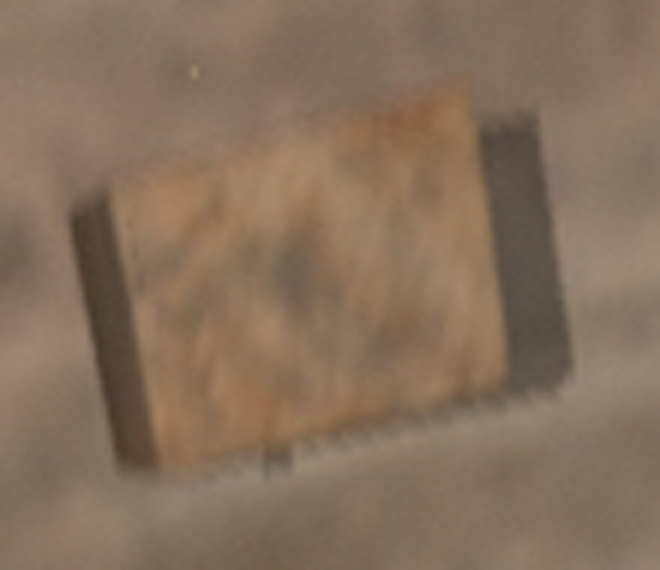

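Run:
```python
from h import *
d=load('w10'); P=ray(d,[[378.7,61.7],[438,43.7],[444.7,94.2],[385.8,108.3]],.04)[:,:2]*1000
print(P.mean(0),[ (np.linalg.norm(P[i]-P[i-1]).round(1),np.degrees(np.arctan2(*(P[i]-P[i-1])[::-1])).round(1)) for i in range(4)])
```

```text
[420.75954675 157.67625124] [(np.float64(37.0), np.float64(176.2)), (np.float64(48.3), np.float64(89.6)), (np.float64(39.3), np.float64(-1.6)), (np.float64(49.7), np.float64(-93.1))]
```

>>> step_arm(moves=[0.174, 0.133, 0, 0.36, -0.7, 0.174, 0.133, 0, 0.36, -0.7, 0.174, 0.133, 0, 0.36, -0.7, 0.174, 0.133, 0, 0.36, -0.7, 0.174, 0.133, 0, 0.36, -0.7])

```text
clock: 35.15
position: [0.424, 0.1522, 0.1858]
ee_rot: [0.001, 0.485, 0.875, 0.0]
contact_force: [0.4, 0.1, 0.5]
width: 0.0727
```

Run:
```python
from h import *
go((.4207,.1577,.18),88)
```

```text
t 35.1 at [0.424  0.1522 0.1858] yaw 122.02 w 0.0727 F [0.4 0.1 0.5] ->  [0.0128 0.0002 0.0115] tw 0.1890
```

>>> step_arm(moves=[0.013, 0, 0.01, 0.189, -0.7, 0.013, 0, 0.01, 0.189, -0.7, 0.013, 0, 0.01, 0.189, -0.7, 0.013, 0, 0.01, 0.189, -0.7, 0.013, 0, 0.01, 0.189, -0.7])

```text
clock: 35.65
position: [0.4209, 0.1571, 0.1806]
ee_rot: [0.0, 0.718, 0.696, 0.0]
contact_force: [-0.1, -0.7, 1.0]
width: 0.0726
```

>>> step_arm(moves=[0, 0, 0, 0, -0.7, 0, 0, 0, 0, -0.7])

```text
clock: 35.85
position: [0.4206, 0.157, 0.1806]
ee_rot: [0.0, 0.717, 0.697, 0.0]
contact_force: [0.4, -1.0, 0.4]
width: 0.0727
```

Run:
```python
from h import *
go((.4207,.1577,.03),88); d=wsave('w11')
u,v=proj(d,[[.4207,.1577,.04]])[0].astype(int); print(u,v)
x0,y0=u-60,max(v-60,0)
x=d['frame'][y0:v+60,x0:u+60]; cv2.imwrite('pics/s11.png',cv2.resize(x,None,fx=5,fy=5,interpolation=cv2.INTER_CUBIC)); print(x0,y0)
```

```text
t 35.9 at [0.4206 0.157  0.1806] yaw 88.37 w 0.0727 F [ 0.4 -1.   0.4] ->  [0.0014 0.     0.3013] tw 0.0020
325 192
265 132
```

View pics/s11.png

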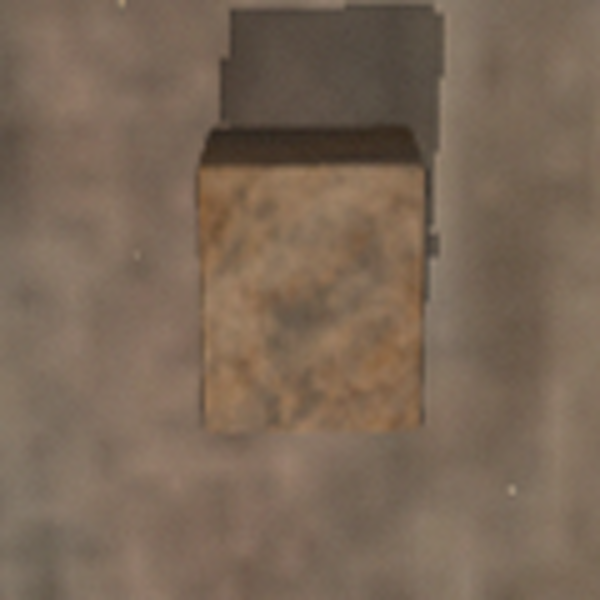

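Run:
```python
from h import *
d=load('w11'); c=np.array([[200,166],[423,167],[423,432],[204,432]])/5+[265,132]; P=ray(d,c,.04)[:,:2]*1000
print(P.mean(0),[ (np.linalg.norm(P[i]-P[i-1]).round(1),np.degrees(np.arctan2(*(P[i]-P[i-1])[::-1])).round(1)) for i in range(4)])
m=P.mean(0)/1000
go((*m,.034),88.4)
```

```text
[422.77169089 157.24226041] [(np.float64(49.0), np.float64(88.1)), (np.float64(38.4), np.float64(-1.9)), (np.float64(48.8), np.float64(-90.3)), (np.float64(39.8), np.float64(178.3))]
t 35.9 at [0.4205 0.1571 0.1807] yaw 88.34 w 0.0728 F [-0.   0.2  0.1] ->  [0.0005 0.0043 0.2933] tw -0.0003
```

>>> step_arm(moves=[0, 0.004, 0.1, 0, -0.7, 0, 0.004, 0.2, 0, -0.7, 0, 0.004, 0.27, 0, -0.7, 0, 0.004, 0.293, 0, -0.7, 0, 0.004, 0.293, 0, -0.7])

```text
clock: 36.4
position: [0.4209, 0.1566, 0.0323]
ee_rot: [-0.001, 0.717, 0.697, -0.002]
contact_force: [-1.2, 0.9, -0.3]
width: 0.0725
```

>>> step_arm(force=40, moves=[0, 0, 0, 0, 1, 0, 0, 0, 0, 1, 0, 0, 0, 0, 1, 0, 0, 0, 0, 1, 0, 0, 0, 0, 1])

```text
clock: 36.9
position: [0.4237, 0.1573, 0.0355]
ee_rot: [0.001, 0.718, 0.696, 0.001]
contact_force: [0.2, 0.1, 6.5]
width: 0.0388
```

>>> step_arm(moves=[0, 0, -0.1, 0, 1, 0, 0, -0.2, 0, 1, 0, 0, -0.28, 0, 1, 0, 0, -0.28, 0, 1])

```text
clock: 37.3
position: [0.4262, 0.1579, 0.18]
ee_rot: [0.004, 0.718, 0.696, 0.006]
contact_force: [1.3, 0.5, -0.7]
width: 0.0392
```

Run:
```python
from h import *
gb(0,66,.17)
```

```text
board now [-215.5   69.9] t 37.3 at [0.4262 0.1579 0.18  ] yaw 88.27 w 0.0392 F [ 1.3  0.5 -0.7] ->  [-0.116   0.415   0.0252] tw -0.4191
```

>>> step_arm(moves=[-0.116, 0.415, 0.01, -0.419, 1, -0.116, 0.415, 0.01, -0.419, 1, -0.116, 0.415, 0.01, -0.419, 1, -0.116, 0.415, 0.01, -0.419, 1, -0.116, 0.415, 0.01, -0.419, 1])

```text
clock: 37.8
position: [0.6325, 0.0906, 0.1676]
ee_rot: [0.001, 0.411, 0.912, 0.0]
contact_force: [-0.4, 0.5, 0.4]
width: 0.0391
```

Run:
```python
from h import *
gb(0,66,.17)
```

```text
board now [ 1.3 63.2] t 37.8 at [0.6325 0.0906 0.1676] yaw 131.47 w 0.0391 F [-0.4  0.5  0.4] ->  [ 0.0052  0.0033 -0.0047] tw -0.1790
```

>>> step_arm(moves=[0.005, 0.003, 0, -0.179, 1, 0.005, 0.003, 0, -0.179, 1, 0.005, 0.003, 0, -0.179, 1, 0.005, 0.003, 0, -0.179, 1, 0.005, 0.003, 0, -0.179, 1])

```text
clock: 38.3
position: [0.6268, 0.0955, 0.1681]
ee_rot: [-0.001, 0.144, 0.99, -0.0]
contact_force: [-0.0, 0.1, -1.1]
width: 0.0392
```

Run:
```python
from h import *
gb(34,64,.050)
```

```text
board now [-5.5 66.3] t 38.3 at [0.6268 0.0955 0.1681] yaw 163.43 w 0.0392 F [-0.   0.1 -1.1] ->  [-0.0795 -0.0042  0.2361] tw -0.0015
```

>>> step_arm(moves=[-0.079, -0.004, 0.1, -0.002, 1, -0.079, -0.004, 0.18, -0.002, 1, -0.079, -0.004, 0.225, -0.002, 1, -0.079, -0.004, 0.236, -0.002, 1, -0.079, -0.004, 0.236, -0.002, 1])

```text
clock: 38.8
position: [0.6642, 0.0825, 0.0504]
ee_rot: [-0.001, 0.142, 0.99, -0.0]
contact_force: [1.0, -0.6, -0.8]
width: 0.0391
```

>>> step_arm(moves=[0, 0, 0.003, 0, 1, 0, 0, 0.005, 0, 1, 0, 0, 0.005, 0, 1])

```text
clock: 39.1
position: [0.6654, 0.0826, 0.05]
ee_rot: [0.001, 0.141, 0.99, 0.0]
contact_force: [-0.6, -0.3, -1.4]
width: 0.0392
```

Run:
```python
from h import *
gb(34,64,.0475)
```

```text
board now [35.1 64.7] t 39.1 at [0.6654 0.0826 0.05  ] yaw 163.80 w 0.0392 F [-0.6 -0.3 -1.4] ->  [ 0.0022 -0.0015  0.0051] tw 0.0006
```

>>> step_arm(moves=[0.001, 0, 0.003, 0, 1, 0.001, 0, 0.006, 0, 1, 0.001, 0, 0.006, 0, 1])

```text
clock: 39.4
position: [0.6648, 0.0827, 0.0475]
ee_rot: [0.001, 0.141, 0.99, 0.0]
contact_force: [-1.1, 0.3, 7.0]
width: 0.0388
```

>>> step_arm(moves=[0, 0, 0, 0, -0.26, 0, 0, 0, 0, -0.26, 0, 0, 0, 0, -0.26])

```text
clock: 39.7
position: [0.6642, 0.0825, 0.0455]
ee_rot: [-0.0, 0.141, 0.99, -0.0]
contact_force: [0.2, -0.4, -0.3]
width: 0.0539
```

>>> step_arm(moves=[0, 0, -0.08, 0, -0.26, 0, 0, -0.14, 0, -0.26, 0, 0.085, -0.14, 0, 1, 0, 0.085, -0.14, 0, 1, 0, 0.085, -0.14, 0, 1])

```text
clock: 40.2
position: [0.6758, 0.124, 0.1152]
ee_rot: [-0.0, 0.14, 0.99, -0.0]
contact_force: [-0.2, -0.7, -0.1]
width: 0.0107
```

>>> step_arm(moves=[0, 0, 0, 0, 1, 0, 0, 0, 0, 1])

```text
clock: 40.4
position: [0.6755, 0.1225, 0.1149]
ee_rot: [-0.001, 0.141, 0.99, -0.0]
contact_force: [-0.4, 0.6, -0.5]
width: 0.0001
```

Run:
```python
from h import *
gb(34,106,.037)
```

```text
board now [ 33.7 105.9] t 40.4 at [0.6755 0.1225 0.1149] yaw 163.77 w 0.0001 F [-0.4  0.6 -0.5] ->  [-0.0009  0.0003  0.1557] tw 0.0004
```

>>> step_arm(moves=[0, 0, 0.08, 0, 1, 0, 0, 0.153, 0, 1, 0, 0, 0.153, 0, 1, 0, -0.01, 0.153, 0, 1, 0, -0.02, 0.153, 0, 1])

```text
clock: 40.9
position: [0.6748, 0.1133, 0.0412]
ee_rot: [0.002, 0.141, 0.99, 0.0]
contact_force: [0.6, 0.2, 1.2]
width: 0.0003
```

>>> step_arm(moves=[0, -0.008, 0, 0, 1, 0, -0.016, 0, 0, 1, 0, -0.024, 0, 0, 1, 0, -0.032, 0, 0, 1, 0, -0.036, 0, 0, 1])

```text
clock: 41.4
position: [0.6684, 0.0961, 0.0395]
ee_rot: [0.0, 0.141, 0.99, -0.0]
contact_force: [0.1, 1.8, 0.5]
width: -0.0001
```

>>> step_arm(moves=[0, -0.003, 0, 0, 1, 0, -0.006, 0, 0, 1, 0, -0.009, 0, 0, 1, 0, -0.009, 0, 0, 1])

```text
clock: 41.8
position: [0.667, 0.092, 0.0391]
ee_rot: [-0.0, 0.141, 0.99, -0.0]
contact_force: [0.0, -0.1, -0.1]
width: 0.0
```

Run:
```python
from h import *
gb(34,72.4,.037)
```

```text
board now [34.  74.2] t 41.8 at [0.667  0.092  0.0391] yaw 163.81 w 0.0000 F [ 0.  -0.1 -0.1] ->  [ 0.0001 -0.0036  0.0042] tw 0.0006
```

>>> step_arm(moves=[0, -0.003, 0, 0, 1, 0, -0.006, 0, 0, 1, 0, -0.006, 0, 0, 1])

```text
clock: 42.1
position: [0.6667, 0.0905, 0.0395]
ee_rot: [0.0, 0.141, 0.99, 0.001]
contact_force: [0.8, 4.9, 0.2]
width: -0.0003
```

>>> step_arm(moves=[0, -0.002, 0, 0, 1, 0, -0.005, 0, 0, 1, 0, -0.005, 0, 0, 1])

```text
clock: 42.4
position: [0.6668, 0.0902, 0.04]
ee_rot: [0.001, 0.142, 0.99, 0.003]
contact_force: [2.4, 9.9, 1.8]
width: -0.0005
```

Run:
```python
from h import *
gb(34,72.4,.037)
```

```text
board now [34.3 72.5] t 42.4 at [0.6668 0.0902 0.04  ] yaw 163.72 w -0.0005 F [2.4 9.9 1.8] ->  [ 0.0006 -0.0002  0.0059] tw 0.0001
```

>>> step_arm(moves=[0, 0.03, 0, 0, 1, 0, 0.03, -0.08, 0, 1, 0, 0.03, -0.13, 0, 1, 0.06, -0.02, -0.13, 0, 1, 0.106, -0.057, -0.13, 0, 1])

```text
clock: 42.9
position: [0.606, 0.0737, 0.1049]
ee_rot: [0.0, 0.14, 0.99, -0.001]
contact_force: [-0.9, 0.6, -1.1]
width: -0.0003
```

>>> step_arm(moves=[0, 0, 0, 0, 1, 0, 0, 0, 0, 1])

```text
clock: 43.1
position: [0.6066, 0.074, 0.1044]
ee_rot: [0.0, 0.141, 0.99, -0.0]
contact_force: [-0.3, 0.7, -0.8]
width: -0.0001
```

Run:
```python
from h import *
gb(-19,40,.038)
```

```text
board now [-18.9  40. ] t 43.1 at [0.6066 0.074  0.1044] yaw 163.80 w -0.0001 F [-0.3  0.7 -0.8] ->  [4.000e-04 1.000e-04 1.328e-01] tw 0.0006
```

>>> step_arm(moves=[0, 0, 0.08, 0, 1, 0, 0, 0.132, 0, 1, 0, 0, 0.132, 0, 1, -0.018, 0, 0.132, 0, 1, -0.034, 0, 0.132, 0, 1])

```text
clock: 43.6
position: [0.6258, 0.0695, 0.0397]
ee_rot: [0.002, 0.141, 0.99, 0.0]
contact_force: [-0.6, -0.5, 0.3]
width: -0.0
```

>>> step_arm(moves=[-0.003, 0, 0, 0, 1, -0.006, 0, 0, 0, 1, -0.009, 0, 0, 0, 1, -0.011, 0, 0, 0, 1, -0.011, 0, 0, 0, 1])

```text
clock: 44.1
position: [0.6282, 0.068, 0.0384]
ee_rot: [0.0, 0.141, 0.99, -0.0]
contact_force: [0.3, -0.0, -0.6]
width: 0.0003
```

>>> step_arm(moves=[-0.002, 0, 0, 0, 1, -0.004, 0, 0, 0, 1, -0.004, 0, 0, 0, 1])

```text
clock: 44.4
position: [0.6283, 0.068, 0.0381]
ee_rot: [-0.002, 0.141, 0.99, 0.0]
contact_force: [-4.8, 1.8, 4.2]
width: 0.0001
```

Run:
```python
from h import *
gb(3.4,39,.038)
```

```text
board now [ 3.6 40.3] t 44.4 at [0.6283 0.068  0.0381] yaw 163.80 w 0.0001 F [-4.8  1.8  4.2] ->  [ 0.0005 -0.0027  0.0001] tw 0.0006
```

Home. I'll press slightly more, retreat, and take a final check from above.

>>> step_arm(moves=[-0.003, 0, 0, 0, 1, -0.005, 0, 0, 0, 1, -0.005, 0, 0, 0, 1])

```text
clock: 44.7
position: [0.6283, 0.068, 0.0379]
ee_rot: [-0.005, 0.141, 0.99, 0.0]
contact_force: [-9.9, 3.5, 5.8]
width: 0.0002
```

>>> step_arm(moves=[0.04, 0, 0, 0, 1, 0.04, 0, -0.1, 0, 1, 0.12, -0.03, -0.2, 0, 0, 0.18, -0.06, -0.28, 0, -0.5, 0.2, -0.08, -0.3, 0, -1])

```text
clock: 45.2
position: [0.5253, 0.0563, 0.191]
ee_rot: [0.002, 0.14, 0.99, 0.0]
contact_force: [0.8, -0.5, 1.0]
width: 0.0432
```

>>> step_arm(moves=[0, 0, 0, 0, -1, 0, 0, 0, 0, -1, 0, 0, 0, 0, -1, 0, 0, 0, 0, -1])

```text
clock: 45.6
position: [0.5258, 0.0564, 0.1867]
ee_rot: [-0.001, 0.141, 0.99, -0.0]
contact_force: [-0.5, 0.4, -0.2]
width: 0.0854
```

Run:
```python
from h import *
d=wsave('w12'); print(w2b(manip.get_state()['position']))
x0,y0=200,180; cv2.imwrite('pics/f12.png',cv2.resize(d['frame'][y0:400,x0:460],None,fx=2.7,fy=2.7,interpolation=cv2.INTER_CUBIC))
```

```text
[-91.49823201   0.375694  ]
```

View pics/f12.png

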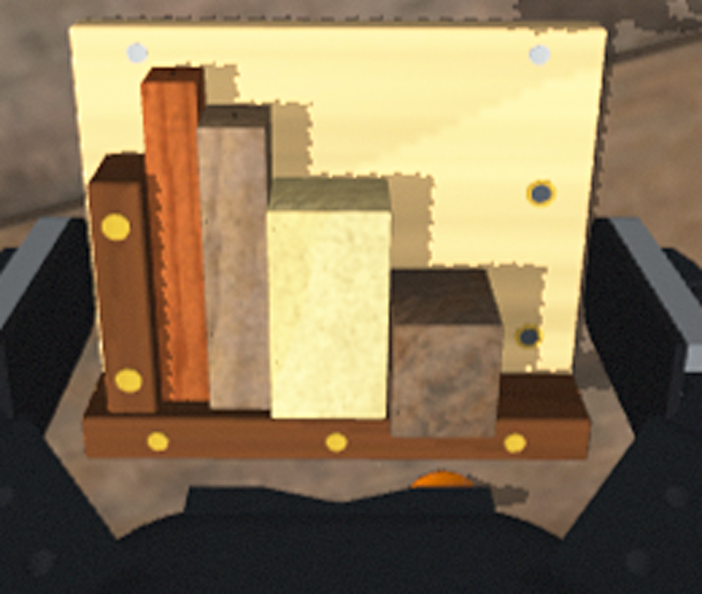

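The final view shows all four pieces side by side in order, with their ends at the fence, and the gripper open and clear.

Run:
```python
from h import *
s=manip.get_state(); print(s['clock'],s['contact_force'].round(1),s['width']); print(job.sign_off())
```

```text
45.65 [ 0.2 -0.6  0.3] 0.08548053703876221
the job is handed in; nothing more can be done
None
```

All four offcuts are lined up on the stop board in length order, and the job was handed in at about 46 s of the 131 s. I placed each with the gripper a little away from its place. I then pushed it with shut fingers, first sideways against the end stop or the piece before, then end-on against the fence. Each was home before I touched the next.

**Sideways:** each push ended at about 10 N. The tool stopped at board y = -37.2, -12.6, 32.5 and 72.5 mm. The steps of 24.6, 45.1 and 40.0 mm match the piece widths of 24, 45 and 40 mm. The short blank's 0.6 mm excess is within measuring error. I pushed it sideways again after its end push and it stopped at the same place.

**Ends:** each end push stopped where that piece's length puts it at the fence, to within about 0.5 mm. The force had risen to about 8–12 N by then.

**Last picture:** it shows no visible gaps, all pieces flat, and the gripper open and clear with no contact force.

**Not checked:** I did not measure the tape roll, drive centre and glue nozzle at the end, but the arm never went near them. After their end pushes I did not push the long blank, flat block or stub sideways again. For those three, side contact rests on the first side push and the pictures.

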